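Lock the sample safe and enable the sampler with its trapped key

ROBOT

A 6-joint arm with a two-finger parallel gripper is mounted at the origin on the work surface. World frame = base frame: x ahead of the robot, y to its left, z up, the work surface at z = 0. Lengths are in m, angles in rad, forces in N, time in s.
With the tool pointing down it reaches from about 0.35 to 0.85 m from the base axis. Payload 8.1 kg.
Tool frame: the origin (TCP) lies at the centre of the arm's flange, where the gripper is bolted on; the fingertips stand 186 mm ahead of it and the grasp point (between the pads) lies 167 mm ahead of it; z points along the fingers, y is the line along which they close (so a half turn about z gives the same grasp; the last joint's range is limited). The gripper opens to 93 mm and grips with 3 to 60 N. Pads are 15 mm wide; open, the fingers measure 128 mm over their backs; the gripper's body (75 mm by 188 mm) begins 65 mm behind the grasp point.
Start: joints at [-1.291, 0.13, 1.488, -0, 1.523, -0.085], TCP at [0.214, -0.561, 0.405] pointing down, gripper open.
Joint ranges: [-2.96, 2.96], [-0.89, 2.26], [0.02, 2.5], [-1.34, 4.48], [0, 2.73], [-2.66, 2.66]. Speed limits (rad/s): [2.39, 2.39, 2.79, 3.14, 3.14, 3.14].

INTERFACE

Orientations are given as a rotation vector (axis times angle).
In Python, from plant import robot gives the robot as it stands.
- The arm moves only by the tool apply_moves, never from a script. Its argument "series" is a list of rows, each a list of 2 entries, a list of its own where there are three numbers: the shift along the tool's x, y, z in mm, then the turn, a rotation vector about the tool's x, y, z in rad. A call has 1 to 12 rows; each row shifts and turns the commanded pose from where the row before left it, along the tool's axes as they then stand; what a row does not reach is not made up. A row lasts 1/12 s, in which the tool goes at most 41.7 mm and 7.16 degrees, less where a joint would pass 70% of its speed; a pose out of reach is approached as far as the arm can. A call is refused whole if a number of a shift passes 41.7 or a number of a turn 0.125, either way. A call with a gripper value outside its range is refused whole. "claw" is the opening, from 0 (shut) to 1 (fully open), set as the call begins (left out, the last holds). The fingers move at their own pace and stop on an object; "newtons" is the grip in N (left out, the last holds). Time passes only in rows, so rows that do not move let the fingers close. It gives the time, the measured TCP pose, the force, the opening and the grip force at its end, in the units of the state.
- robot.read_state(): the state, without advancing time (a new reading comes with each control period).
- robot.read_camera(name): name is "side" or "top" or "wrist"; returns (picture, depth): 384x512x3 uint8, blue, green, red; 384x512 float32, m along the optical axis (not along the pixel's ray), 0 where there is no reading.
- robot.calibration(name): a dict with "fx", "fy", "cx", "cy" (pixels), "extrinsics" (4x4, takes a point from world to camera coordinates). Camera axes: x right, y down, z forward; pixel columns grow to the right and rows downward; lengths in m; the calibration is good to about 2 mm. A picture is of the moment at which its call begins: read the wrist's pose just before it. calibration takes no time and is no camera call; for the wrist camera it gives the pose at the moment of the call.
- robot.close_job(): hands the job in; it is judged then, once.
The state is a dict: "t": time; "q": joint angles; "dq": joint speeds; "joint_torque": joint torques, N m; "tool_pos": TCP position; "orientation": TCP orientation; "force": force on the tool from outside, world axes, zero at the start; "wrist_torque": the same for the moment, N m; "opening": finger opening in m; "gripper_force": force on a finger pad.
Only numpy, scipy, OpenCV 4.12 (cv2) and the standard library are available. Lean on these libraries where they do the work, as an engineer would, in place of code of your own. Each camera call takes 0.05 s, during which the arm holds its last target. There are 200 camera calls.

TASK

Stand every sample jar upright on the floor of the sample safe's well, then slide the safe's lid fully shut and lock it with the key from the stand: the lock's keyway is out of sight, so turn the key gently to and fro with a light downward push until it drops home, then turn it clockwise to its stop. Then carry the key to the sampler controller's key switch, push it fully home there, turn it clockwise to its stop (on) and leave it in the switch. Leave everything else on the bench where it is, and never press hard on the lock while feeling for its keyway.

Things in the scene. Friction and masses are not known exactly. Their poses are not given: they have to be found in the camera images.
- jar_a: squat straight-sided white plastic sample jar, 34 mm diameter, 42 mm tall, with a screw cap of the same diameter (grey seam and a grey spot on top); standing on the bench; origin at the centre of its underside, z up its axis. 70 g. Between two and four of the four jars are present.
- jar_b: squat straight-sided white plastic sample jar, 34 mm diameter, 42 mm tall, with a screw cap of the same diameter (grey seam and a grey spot on top); standing on the bench; origin at the centre of its underside, z up its axis. 70 g. Between two and four of the four jars are present.
- jar_c: squat straight-sided white plastic sample jar, 34 mm diameter, 42 mm tall, with a screw cap of the same diameter (grey seam and a grey spot on top); standing on the bench; origin at the centre of its underside, z up its axis. 70 g. Between two and four of the four jars are present.
- jar_d: squat straight-sided white plastic sample jar, 34 mm diameter, 42 mm tall, with a screw cap of the same diameter (grey seam and a grey spot on top); standing on the bench; origin at the centre of its underside, z up its axis. 70 g. Between two and four of the four jars are present.
- safe: fixed cooled sample safe: towards the robot an open aluminium well, 155 (x) x 210 (y) x 50 mm outside, 7 mm walls and floor; behind it (+x) a white housing 50 mm high for the open lid, to x = 249 mm; on its -y side a square steel lock head. Origin on the bench under the well's centre; x away from the robot, yaw within 0.12 rad
- well (a point): centre of the well's inner floor, 7 mm above the bench, axes of the safe
- lid (a joint): the safe's sliding lid, 155 x 204 x 6 mm flat clear panel, its underside 50 mm above the bench: 0 = fully shut, about 0.15 (open) at the start = slid that many metres along the safe's +x on to the housing; sliding friction about 1.5 N, end stop at 0
- lid_handle (a point): grip point of the lid's handle (moves with the lid): an upright fin, 12 mm thick along the safe's x, 60 mm long along y, 38 mm high above the lid (top 94 mm above the bench); the point is on its middle, 14 mm below its top edge, 80 mm above the bench
- lock_mouth (a point): centre of the mouth of the safe's lock, in the flat top (70 mm above the bench) of a 44 mm square steel head; axes of the safe. Round hole of 16 mm, 3 mm chamfer; 18 mm down is a round insert with a straight slot across it, 7.5 mm wide (9 in its top 2 mm), 12 deep. Hidden: it starts anywhere within 0.7 rad either way of the safe's x. Key out of line: collar 8 mm proud (6 if nearly in line); within 0.15 rad: drops home
- cam (a joint): locking cam turned by the key in the insert: 0 = unlocked, grows clockwise from above to a stop at 1.05 rad = locked (a flat steel tongue lies square over the lid's edge). Friction 0.1 N m; the key has about 0.15 rad of play either way in the slot, so it turns up to 1.4 rad; stays where left; the key can be drawn up at any angle
- key: loose steel key, upright, tip down, in the stand; origin at its tip, z up along the shank, x along the width of blade and bow. From the tip: flat blade 13 (x) x 5 (y) mm, 10 mm high; round shank of 14 mm up to 26 mm; round collar of 26 mm diameter from 26 to 31 mm; flat dark bow 36 (x) x 12 (y) mm from 31 to 71 mm. 60 g. Grasp the bow across its 12 mm thickness. Half a turn makes no difference.
- stand: fixed grey plastic key stand, 60 x 60 x 36 mm, with a through hole of 18 mm in the middle; the key's collar rests on its top, so the key's tip is 10 mm above the bench. Origin under its centre
- console: fixed sampler controller: low white box 160 x 120 x 36 mm with a raised back edge 60 mm high and a display; on it, towards the robot, a 44 x 44 mm steel key-switch head whose flat top is 70 mm above the bench. Origin on the bench under its centre; x away from the robot when not yawed (yaw within 0.25 rad)
- switch_mouth (a point): centre of the mouth of the key switch, in the top of its head, 70 mm above the bench; axes of the console. Same hole, depth and slot as the safe's lock, but at the start (off) the slot lies along the console's x axis; the key fully home has its collar on the head and its tip 26 mm below the mouth
- switch (a joint): key switch: 0 = off, grows clockwise seen from above to its stop at 1.05 rad = on; friction about 0.1 N m, same play as the lock; stays where it is left
- stopper: bystander: black rubber stopper, 42 mm across, 28 mm tall
- bottle: bystander: amber bottle, 66 mm diameter, 150 mm tall
- beaker: bystander: empty glass beaker, 66 mm diameter, 75 mm tall
- dishes: bystander: stack of culture dishes, 90 mm diameter, 30 mm tall
- spanner: bystander: spanner lying flat
- tipbox: bystander: grey box 120 x 85 x 60 mm
- filterbox: bystander: cardboard box 70 x 110 x 40 mm
Mind the look-alikes: they are no part of the job. What is shaped like the console but purple is not meant. What is shaped like the jar_d but red is not meant.

How it is judged:
By the outcome, as a careful person would: the job done as asked, in the order asked, and still so for the second after the job is handed in, with the robot touching nothing.
Of jar_a, jar_b, jar_c, jar_d only 2 to 4 are there at a start; the rules pass over those that are not, and their reading is None.
At some moment in a run one of jar_a, jar_b, jar_c, jar_d may be knocked a few centimetres aside while the robot is not near it.
It also fails if it takes over 210 s, if anything falls off the work surface, if the arm or the gripper's body presses on something with over 40 N, if the wrist force passes 120 N, or if a joint passes its speed limit or range.

## Working session

There is one attempt and no reset: what is moved stays moved. The work goes in short steps, Python scripts to look and compute and a tool call to move; the robot and the scene stay as the last step left them, time stands still between calls to the robot, and variables do not carry over. Pictures are saved under pics/ and viewed, at most 14 in all, crops included, and the job is handed in when it is done.

Besides the shell and the picture viewer there is one more tool, called after "Request:" as name([rows], argument=value, ...), one row to a line, values as JSON. apply_moves: Moves the arm, as the interface text tells. Its arguments: {"type":"object","properties":{"series":{"type":"array"},"claw":{"type":"number"},"newtons":{"type":"number"}},"required":["series"]}

```bash
ls; mkdir -p pics; python3 - <<'E'
from plant import robot
import cv2,numpy as np
for n in("top","side"):
    p,d=robot.read_camera(n);c=robot.calibration(n)
    cv2.imwrite(f"pics/{n}0.png",p);np.savez(f"{n}0.npz",p=p,d=d)
    print(n,c["fx"],c["fy"],c["cx"],c["cy"],np.round(c["extrinsics"],3).tolist(),(d>0).mean())
s=robot.read_state();print({k:np.round(v,3) for k,v in s.items()})
print(np.round(robot.calibration("wrist")["extrinsics"],3).tolist())
E
```

```text
pics
top 432.92157917522036 432.92157917522036 254.5213421301625 192.52067700884382 [[-0.029, -1.0, -0.008, -0.03], [-0.993, 0.03, -0.116, 0.56], [0.116, 0.004, -0.993, 1.353], [0.0, 0.0, 0.0, 1.0]] 0.9958445231119791
side 422.0022840378202 422.0022840378202 251.65984342381213 188.96279934964764 [[-0.722, -0.692, -0.0, 0.391], [-0.454, 0.474, -0.755, 0.334], [0.523, -0.545, -0.656, 1.326], [0.0, 0.0, 0.0, 1.0]] 0.9958140055338541
{'t': np.float64(0.1), 'q': array([-1.291,  0.131,  1.489, -0.   ,  1.523, -0.085]), 'dq': array([ 0.001, -0.002, -0.001, -0.001,  0.001,  0.002]), 'joint_torque': array([ 2.0000e-03, -5.6134e+01, -4.9310e+01,  7.7000e-02,  2.9000e-02,
       -0.0000e+00]), 'tool_pos': array([ 0.214, -0.56 ,  0.404]), 'orientation': array([-3.088, -0.569,  0.   ]), 'force': array([-0.205,  0.54 ,  0.012]), 'wrist_torque': array([-0.018,  0.01 ,  0.005]), 'gripper_force': np.float64(0.0), 'opening': np.float64(0.093)}
[[0.357, -0.934, -0.002, -0.599], [-0.905, -0.346, 0.248, -0.029], [-0.233, -0.087, -0.969, 0.39], [0.0, 0.0, 0.0, 1.0]]
```

View pics/top0.png

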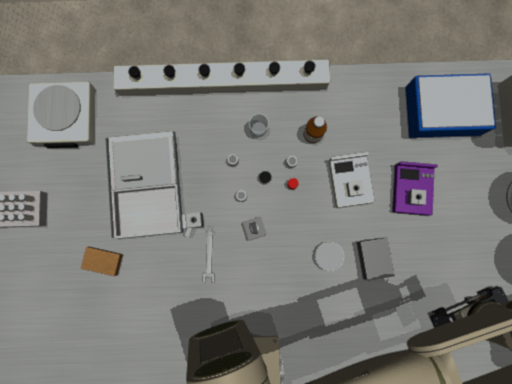

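View pics/side0.png

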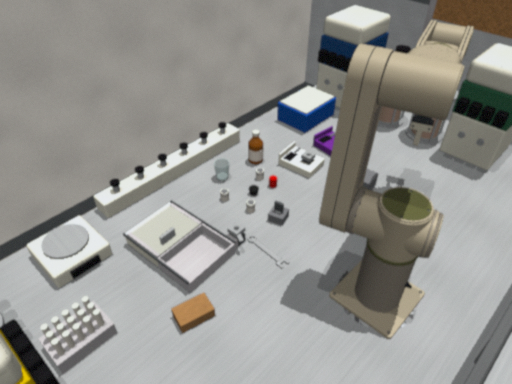

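Top view: safe (110-182, 132-238), lock head near (193,219). White jars are at (232,159), (240,196) and (292,161). The red look-alike is at (293,184), the stopper at (265,177), the stand with the key at (254,228), the white console at (352,180) and its purple look-alike at (414,188). I take the white ones, and an enlarged crop will confirm them.

```bash
cat > h.py <<'E'
from plant import robot
import numpy as np,cv2
from scipy.spatial.transform import Rotation as R
def ray(c,uv,z):
    uv=np.atleast_2d(uv).astype(float);E=np.array(c["extrinsics"]);Rm=E[:3,:3];o=-Rm.T@E[:3,3]
    d=np.c_[(uv[:,0]-c["cx"])/c["fx"],(uv[:,1]-c["cy"])/c["fy"],np.ones(len(uv))]@Rm
    return o+d*((z-o[2])/d[:,2])[:,None]
def proj(c,P):
    E=np.array(c["extrinsics"]);q=np.atleast_2d(P)@E[:3,:3].T+E[:3,3]
    return np.c_[q[:,0]/q[:,2]*c["fx"]+c["cx"],q[:,1]/q[:,2]*c["fy"]+c["cy"]]
def cloud(c,d):
    v,u=np.mgrid[:d.shape[0],:d.shape[1]];E=np.array(c["extrinsics"])
    q=np.stack([(u-c["cx"])/c["fx"]*d,(v-c["cy"])/c["fy"]*d,d],-1)-E[:3,3]
    return q@E[:3,:3]
def st():
    s=robot.read_state();M=R.from_rotvec(s["orientation"]).as_matrix()
    return s,np.array(s["tool_pos"]),M
def go(p,yaw_y=None):
    """shift in tool axes (mm) from measured TCP to grasp point p (world); turn about tool z to close along direction yaw_y, tool upright"""
    s,t,M=st();g=np.array(p)-[0,0,-.167]
    print("t",round(float(s["t"]),2),"tcp",np.round(t,4),"grasp",np.round(t+M[:,2]*.167,4),"yax",round(float(np.arctan2(M[1,1],M[0,1])),4),"tilt",np.round(M[:2,2],4),"shift mm",np.round(M.T@(g-t)*1000,1))
    if yaw_y is not None:
        a=np.arctan2(M[1,1],M[0,1]);dl=(yaw_y-a+np.pi/2)%np.pi-np.pi/2
        print("turn tool z",round(-dl,4),"q6",round(float(s["q"][5]),3))
E
python3 - <<'E'
from h import *
f=np.load("top0.npz");p,d=f["p"],f["d"];c=robot.calibration("top")
X=cloud(c,d)
hsv=cv2.cvtColor(p,cv2.COLOR_BGR2HSV)
z=X[...,2]
for (u,v) in[(232,159),(240,196),(292,161),(293,184),(265,177)]:
    pts=X[v-9:v+10,u-9:u+10].reshape(-1,3);m=pts[:,2]>.02 
    w=pts[m];zt=np.median(w[:,2]) if m.any() else 0
    t=w[w[:,2]>zt-.006];print((u,v),m.sum(),"z",round(zt,3),"ctr",np.round((t.min(0)+t.max(0))/2,3),np.round(np.ptp(t,0),3))
for nm,b in dict(safe=(95,125,210,245),stand=(238,212,272,244),con=(325,145,380,212)).items():
    q=X[b[1]:b[3],b[0]:b[2]].reshape(-1,3)
    for lo,hi in((.025,.04),(.045,.056),(.056,.066),(.066,.075),(.075,.1)):
        w=q[(q[:,2]>lo)&(q[:,2]<hi)].astype(np.float32)
        if len(w)>15:
            r=cv2.minAreaRect(w[:,:2]*1000);print(nm,lo,hi,len(w),np.round(r[0]),np.round(r[1]),round(r[2],1))
cv2.imwrite("pics/top0c.png",cv2.resize(p[125:275,100:300],None,fx=4,fy=4,interpolation=cv2.INTER_CUBIC))
cv2.imwrite("pics/top0d.png",cv2.resize(p[135:255,240:440],None,fx=4,fy=4,interpolation=cv2.INTER_CUBIC))
go([.5,0,.2])
E
```

```text
(232, 159) 98 z 0.042 ctr [ 0.541 -0.008  0.723] [0.287 0.088 1.373]
(240, 196) 96 z 0.042 ctr [ 0.483 -0.02   0.723] [0.169 0.065 1.372]
(292, 161) 94 z 0.042 ctr [ 0.535 -0.118  0.723] [0.275 0.131 1.372]
(293, 184) 95 z 0.041 ctr [ 0.5   -0.119  0.723] [0.203 0.134 1.372]
(265, 177) 124 z 0.027 ctr [ 0.513 -0.077  0.716] [0.231 0.049 1.387]
safe 0.025 0.04 189 [510. 262.] [149. 272.] 3.9
safe 0.045 0.056 2767 [598. 275.] [326. 284.] 4.2
safe 0.056 0.066 1583 [586. 274.] [335. 283.] 4.3
safe 0.066 0.075 166 [540. 234.] [273.  80.] 47.5
safe 0.075 0.1 103 [550. 242.] [268.  54.] 53.7
stand 0.025 0.04 288 [446. -42.] [60. 60.] 16.6
stand 0.075 0.1 44 [446. -42.] [35. 11.] 12.4
con 0.025 0.04 1447 [ 588. -358.] [156. 121.] 6.2
con 0.045 0.056 51 [ 604. -355.] [132. 113.] 6.6
con 0.056 0.066 147 [ 604. -357.] [132. 120.] 5.8
con 0.066 0.075 150 [ 604. -368.] [ 49. 139.] 80.9
t 0.1 tcp [ 0.214  -0.5603  0.4038] grasp [ 0.2139 -0.5601  0.2368] yax -1.206 tilt [-0.0005  0.0016] shift mm [ 467.1 -421.4   37.5]
```

View pics/top0c.png

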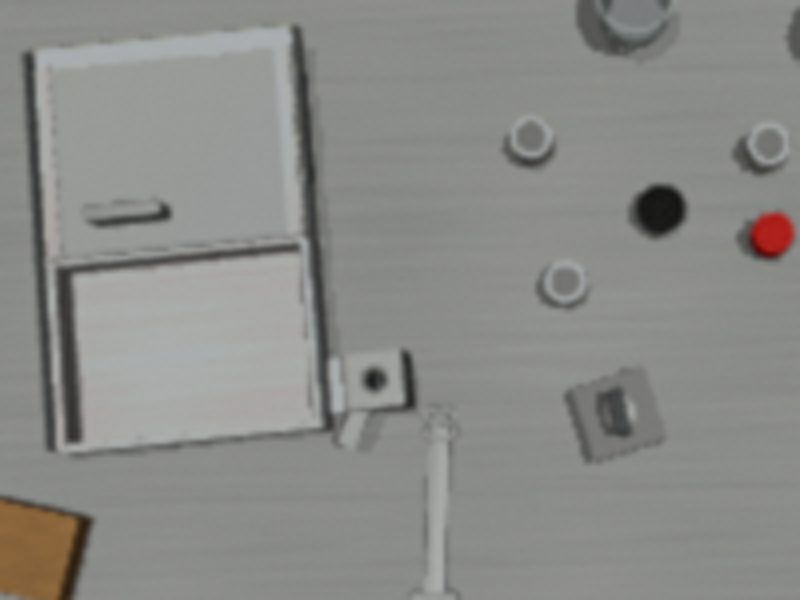

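View pics/top0d.png

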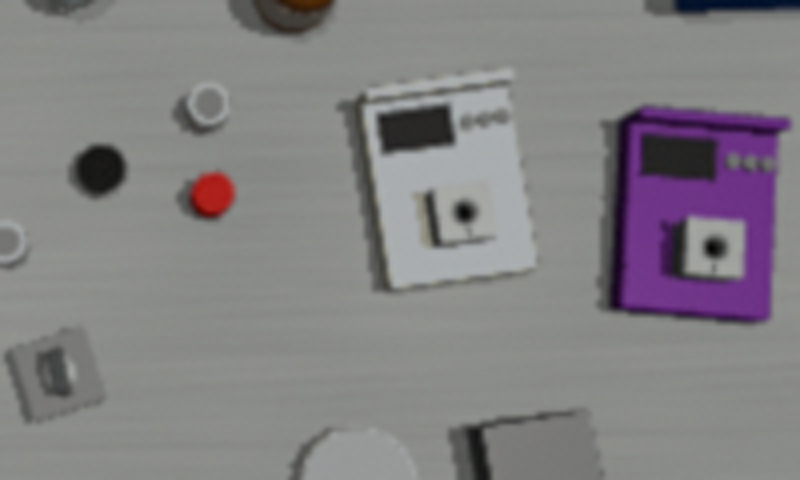

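The crops confirm three white jars with a grey ring and spot, the white console with its switch hole at about (356,188), and the lock hole at about (193.5,220). The cam tongue points away from the lid (unlocked). The red jar and purple box are clearly look-alikes. Next I fit the safe and compute the grasp targets.

```bash
python3 - <<'E'
from h import *
f=np.load("top0.npz");p,d=f["p"],f["d"];c=robot.calibration("top")
X=cloud(c,d)
for (u,v) in[(232,159),(240,196),(292,161)]:
    w=X[v-9:v+10,u-9:u+10].reshape(-1,3);t=w[(w[:,2]>.034)&(w[:,2]<.05)]
    print((u,v),"ctr",np.round((t.min(0)+t.max(0))/2,4),np.round(np.ptp(t,0),3))
q=X[120:250,90:215].reshape(-1,3)
for yaw in(.073,):
    C=np.array([[np.cos(yaw),np.sin(yaw)],[-np.sin(yaw),np.cos(yaw)]])
    w=q[(q[:,2]>.044)&(q[:,2]<.062)];l=w[:,:2]@C.T
    main=l[l[:,1]>.16]
    print("safe' x",np.percentile(main[:,0],[.3,99.7]),"y",np.percentile(l[:,1],[.3,99.7]))
    ox=(np.percentile(main[:,0],.3)+np.percentile(main[:,0],99.7))/2-.08575;oy=np.percentile(l[:,1],99.7)-.105
    o=np.array([ox,oy])@C;print("origin",o)
    hnd=q[(q[:,2]>.086)&(q[:,2]<.1)];print("handle",len(hnd),(hnd[:,:2].min(0)+hnd[:,:2].max(0))/2,np.ptp(hnd[:,:2],axis=0), cv2.minAreaRect((hnd[:,:2]*1000).astype(np.float32)))
    lm=ray(c,(193.5,219.8),.07)[0];print("lock",lm,"local",C@(lm[:2]-o))
k=X[215:244,238:270].reshape(-1,3);k=k[(k[:,2]>.075)&(k[:,2]<.1)]
u,s_,vt=np.linalg.svd(k[:,:2]-k[:,:2].mean(0));print("key",k.mean(0),vt[0],np.arctan(vt[0][1]/vt[0][0]))
print("switch",ray(c,(356.2,188),.07))
go([.48,-.02,.25],.073)
E
```

```text
(232, 159) ctr [0.6686 0.0212 0.0419] [0.032 0.029 0.014]
(240, 196) ctr [ 0.5511 -0.0032  0.0414] [0.032 0.032 0.014]
(292, 161) ctr [ 0.6567 -0.1681  0.0411] [0.032 0.03  0.014]
safe' x [0.45408495 0.77862506] y [0.11658016 0.37224926]
origin [0.50969996 0.30523726]
handle 76 [0.61037809 0.33396058] [0.01464262 0.05693498] ((611.2958374023438, 334.0640563964844), (12.07174301147461, 57.39863967895508), 4.672605991363525)
lock [0.47505115 0.14468625 0.07      ] local [-0.04626635 -0.1575963 ]
key [ 0.44604673 -0.0423507   0.08057695] [-0.98165131 -0.19068481] 0.1918597099483698
switch [[ 0.55902915 -0.36322831  0.07      ]]
t 0.1 tcp [ 0.214  -0.5603  0.4038] grasp [ 0.2139 -0.5601  0.2368] yax -1.206 tilt [-0.0005  0.0016] shift mm [ 441.3 -409.9  -12.5]
turn tool z -1.279 q6 -0.085
```

Request:
apply_moves([
  [[0,0,0],[0,0,-0.1066]],
  [[0,0,0],[0,0,-0.1066]],
  [[0,0,0],[0,0,-0.1066]],
  [[0,0,0],[0,0,-0.1066]],
  [[0,0,0],[0,0,-0.1066]],
  [[0,0,0],[0,0,-0.1066]],
  [[0,0,0],[0,0,-0.1066]],
  [[0,0,0],[0,0,-0.1066]],
  [[0,0,0],[0,0,-0.1066]],
  [[0,0,0],[0,0,-0.1066]],
  [[0,0,0],[0,0,-0.1066]],
  [[0,0,0],[0,0,-0.1066]],
], claw=0.65, newtons=15)

```text
t: 1.1
tool_pos: [0.214, -0.5604, 0.4041]
orientation: [-2.132, -2.306, -0.001]
force: [-1.0, -0.0, 0.5]
opening: 0.0605
gripper_force: 0.0
```

Request:
apply_moves([
  [[29.5,20.9,0],[0,0,0]],
  [[29.5,20.9,0],[0,0,0]],
  [[29.5,20.9,0],[0,0,0]],
  [[29.5,20.9,0],[0,0,0]],
  [[29.5,20.9,0],[0,0,0]],
  [[29.5,20.9,0],[0,0,0]],
  [[29.5,20.9,0],[0,0,0]],
  [[29.5,20.9,0],[0,0,0]],
  [[29.5,20.9,0],[0,0,0]],
])

```text
t: 1.85
tool_pos: [0.3826, -0.2803, 0.4044]
orientation: [-2.139, -2.301, -0.0]
force: [1.0, -0.4, 0.2]
opening: 0.0604
gripper_force: 0.0
```

Request:
apply_moves([
  [[29.5,20.9,0],[0,0,0]],
  [[29.5,20.9,0],[0,0,0]],
  [[29.5,20.9,0],[0,0,0]],
  [[29.5,20.9,0],[0,0,0]],
  [[29.5,20.9,0],[0,0,0]],
  [[29.5,20.9,0],[0,0,0]],
  [[29.5,20.9,0],[0,0,0]],
  [[29.5,20.9,0],[0,0,0]],
  [[29.5,20.9,0],[0,0,0]],
  [[0,0,0],[0,0,0]],
  [[0,0,0],[0,0,0]],
])

```text
t: 2.77
tool_pos: [0.5508, -0.0017, 0.4039]
orientation: [-2.134, -2.304, 0.001]
force: [-0.6, -0.8, -0.5]
opening: 0.0604
gripper_force: 0.0
```

```bash
cat >> h.py <<'E'
def jars(n="top"):
    """white jar tops seen from the camera by depth: centres"""
    p,d=robot.read_camera(n);c=robot.calibration(n);X=cloud(c,d);hsv=cv2.cvtColor(p,cv2.COLOR_BGR2HSV)
    m=((X[...,2]>.036)&(X[...,2]<.047)&(hsv[...,1]<60)&(d>0)).astype(np.uint8)
    k,lab,s,_=cv2.connectedComponentsWithStats(m);out=[]
    for i in range(1,k):
        t=X[lab==i];e=np.ptp(t[:,:2],axis=0)
        if .024<e.min() and e.max()<.045: out.append(np.round((t.min(0)+t.max(0))[:2]/2,4))
    print(n,"jars",out);return p,d,c,X
E
python3 - <<'E'
from h import *
go([.551,-.003,.03],.073)
p,d,c,X=jars();print("bottle/beaker")
for lo,hi in((.12,.16),(.068,.08)):
    q=X[110:150,240:335].reshape(-1,3);q=q[(q[:,2]>lo)&(q[:,2]<hi)];print(q.min(0),q.max(0))
p,d,c,X=jars("wrist");cv2.imwrite("pics/w1.png",p)
E
```

```text
t 2.77 tcp [ 0.5508 -0.0017  0.4039] grasp [ 0.5506 -0.0016  0.2369] yax 0.0766 tilt [-0.0015  0.0002] shift mm [ -1.4   0.4 206.9]
turn tool z 0.0036 q6 -0.173
top jars [array([ 0.6576, -0.1678]), array([ 0.6029, -0.3866]), array([ 0.5252, -0.3487]), array([ 0.5231, -0.3237])]
bottle/beaker
[ 0.73748453 -0.26155647  0.1202003 ] [ 0.76757294 -0.2306177   0.15457824]
[ 0.72078114 -0.27394326  0.0684067 ] [ 0.80866934 -0.03509936  0.07960142]
wrist jars [array([0.6699, 0.0209]), array([ 0.5526, -0.0036]), array([ 0.7658, -0.0522]), array([ 0.6549, -0.1733])]
```

View pics/w1.png

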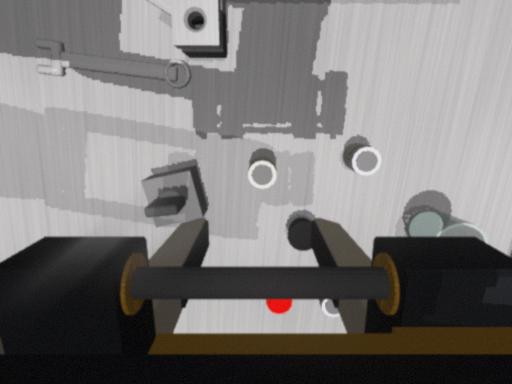

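The wrist view shows jars at (262,175), (366,160) and (332,307), the last partly hidden by a finger. The key is at (165,205) and the lock at (196,20). Both cameras agree on the jar positions to about 5 mm, so I pick the nearest one.

Request:
apply_moves([
  [[-2,2,30],[0,0,0]],
  [[0,0,35],[0,0,0]],
  [[0,0,35],[0,0,0]],
  [[0,0,35],[0,0,0]],
  [[0,0,30],[0,0,0]],
  [[0,0,25],[0,0,0]],
  [[0,0,17],[0,0,0]],
  [[0,0,0],[0,0,0]],
])

```text
t: 3.53
tool_pos: [0.5497, -0.0066, 0.1932]
orientation: [-2.137, -2.295, 0.008]
force: [-0.5, 0.4, -1.0]
opening: 0.0604
gripper_force: 0.0
```

Request:
apply_moves([
  [[0,0,0],[0,0,0]],
  [[0,0,0],[0,0,0]],
  [[0,0,0],[0,0,0]],
  [[0,0,0],[0,0,0]],
  [[0,0,0],[0,0,0]],
  [[0,0,-10],[0,0,0]],
  [[0,0,-30],[0,0,0]],
  [[0,0,-30],[0,0,0]],
  [[0,0,-30],[0,0,0]],
  [[0,0,-20],[0,0,0]],
], claw=0.1)

```text
t: 4.37
tool_pos: [0.5531, -0.0052, 0.322]
orientation: [2.136, 2.299, 0.004]
force: [0.9, 0.1, 0.3]
opening: 0.0339
gripper_force: 15.0
```

Request:
apply_moves([
  [[27.1,-3,0],[0,0,0]],
  [[37,-3,0],[0,0,0]],
  [[37,-3,0],[0,0,0]],
  [[37,-3,0],[0,0,0]],
  [[37,-3,0],[0,0,0]],
  [[37,-3,0],[0,0,0]],
  [[37,-3,0],[0,0,0]],
  [[37,-3,0],[0,0,0]],
  [[37,-3,0],[0,0,0]],
  [[27,-3,0],[0,0,0]],
  [[20,0,0],[0,0,0]],
  [[0,0,0],[0,0,0]],
])

```text
t: 5.37
tool_pos: [0.4943, 0.3653, 0.3187]
orientation: [-2.134, -2.305, -0.003]
force: [0.3, 0.5, -0.4]
opening: 0.0335
gripper_force: 15.0
```

```bash
python3 - <<'E'
from h import *
go([.4954,.3643,.0375],.073)
print(robot.read_state()["opening"])
p,d,c,X=jars()
q=X[120:250,90:215].reshape(-1,3)
E
```

```text
t 5.37 tcp [0.4943 0.3653 0.3187] grasp [0.4944 0.3656 0.1517] yax 0.077 tilt [0.0005 0.0018] shift mm [ -1.3   1.  114.2]
turn tool z 0.004 q6 0.475
0.03351799025423634
top jars [array([0.6684, 0.0212]), array([ 0.6572, -0.1681]), array([ 0.4374, -0.0584])]
```

Request:
apply_moves([
  [[0,1,30],[0,0,0]],
  [[0,0,30],[0,0,0]],
  [[0,0,25],[0,0,0]],
  [[0,0,15],[0,0,0]],
  [[0,0,10],[0,0,0]],
  [[0,0,7],[0,0,0]],
  [[0,0,0],[0,0,0]],
  [[0,0,0],[0,0,0]],
])

```text
t: 6.08
tool_pos: [0.4971, 0.3611, 0.2016]
orientation: [2.139, 2.3, 0.001]
force: [0.5, -0.6, 0.4]
opening: 0.0336
gripper_force: 15.0
```

Request:
apply_moves([
  [[0,0,0],[0,0,0]],
  [[0,0,0],[0,0,0]],
  [[0,0,0],[0,0,0]],
  [[0,0,-10],[0,0,0]],
  [[0,0,-25],[0,0,0]],
  [[0,0,-30],[0,0,0]],
  [[0,0,-35],[0,0,0]],
  [[0,0,-30],[0,0,0]],
], claw=0.6)

```text
t: 6.75
tool_pos: [0.4965, 0.3617, 0.3337]
orientation: [2.138, 2.301, 0.002]
force: [1.2, 0.2, -0.2]
opening: 0.0557
gripper_force: 0.0
```

Request:
apply_moves([
  [[-25.6,10.7,0],[0,0,0]],
  [[-36,14.7,0],[0,0,0]],
  [[-36,14.7,0],[0,0,0]],
  [[-36,14.7,0],[0,0,0]],
  [[-36,14.7,0],[0,0,0]],
  [[-36,14.7,0],[0,0,0]],
  [[-36,14.7,0],[0,0,0]],
  [[-36,14.7,0],[0,0,0]],
  [[-36,14.7,0],[0,0,0]],
  [[-26,10.7,0],[0,0,0]],
  [[-16,7,0],[0,0,0]],
  [[0,0,0],[0,0,0]],
])

```text
t: 7.75
tool_pos: [0.6692, 0.0143, 0.3314]
orientation: [2.142, 2.296, 0.0]
force: [0.8, -0.2, 0.6]
opening: 0.0558
gripper_force: 0.0
```

```bash
python3 - <<'E'
from h import *
go([.669,.021,.028],.073)
print(robot.read_state()["opening"])
p,d,c,X=jars(); q=X[180:240,110:185].reshape(-1,3);q=q[(q[:,2]>.035)&(q[:,2]<.06)&(q[:,1]>.32)&(abs(q[:,0]-.495)<.03)&(q[:,1]<.39)];print("in well",len(q),q.min(0),q.max(0))
jars("wrist")
E
```

```text
t 7.75 tcp [0.6692 0.0143 0.3314] grasp [0.6694 0.0142 0.1644] yax 0.0696 tilt [ 0.001  -0.0009] shift mm [6.800e+00 1.000e-01 1.364e+02]
turn tool z -0.0034 q6 -0.124
0.055819575067677346
top jars [array([ 0.6576, -0.1683]), array([ 0.5986, -0.3624]), array([ 0.4316, -0.0252])]
in well 100 [0.47917537 0.34508354 0.03607025] [0.51080546 0.37962532 0.05495806]
wrist jars [array([0.6697, 0.0235]), array([ 0.4483, -0.0413])]
```

Request:
apply_moves([
  [[7,0,20],[0,0,0]],
  [[0,0,30],[0,0,0]],
  [[0,0,30],[0,0,0]],
  [[0,0,25],[0,0,0]],
  [[0,0,20],[0,0,0]],
  [[0,0,13],[0,0,0]],
  [[0,0,0],[0,0,0]],
])

```text
t: 8.43
tool_pos: [0.6656, 0.0266, 0.1891]
orientation: [-2.133, -2.3, 0.006]
force: [0.3, -0.1, -0.8]
opening: 0.0555
gripper_force: 0.0
```

Request:
apply_moves([
  [[0,0,0],[0,0,0]],
  [[0,0,0],[0,0,0]],
  [[0,0,0],[0,0,0]],
  [[0,0,0],[0,0,0]],
  [[0,0,0],[0,0,0]],
  [[0,0,-10],[0,0,0]],
  [[0,0,-30],[0,0,0]],
  [[0,0,-35],[0,0,0]],
  [[0,0,-35],[0,0,0]],
  [[0,0,-20],[0,0,0]],
], claw=0.1)

```text
t: 9.27
tool_pos: [0.6684, 0.0245, 0.3284]
orientation: [2.136, 2.298, 0.005]
force: [1.0, -0.7, 0.7]
opening: 0.0337
gripper_force: 15.0
```

Request:
apply_moves([
  [[20,-10,0],[0,0,0]],
  [[32.6,-16.5,0],[0,0,0]],
  [[32.6,-16.5,0],[0,0,0]],
  [[32.6,-16.5,0],[0,0,0]],
  [[32.6,-16.5,0],[0,0,0]],
  [[32.6,-16.5,0],[0,0,0]],
  [[32.6,-16.5,0],[0,0,0]],
  [[32.6,-16.5,0],[0,0,0]],
  [[32.6,-16.5,0],[0,0,0]],
  [[13,-6.5,0],[0,0,0]],
  [[0,0,0],[0,0,0]],
  [[0,0,0],[0,0,0]],
])

```text
t: 10.27
tool_pos: [0.4979, 0.3072, 0.3233]
orientation: [2.136, 2.303, 0.0]
force: [0.2, -0.5, -0.7]
opening: 0.0338
gripper_force: 15.0
```

```bash
python3 - <<'E'
from h import *
go([.4997,.3045,.0345],.073)
print(robot.read_state()["opening"])
jars()
E
```

```text
t 10.27 tcp [0.4979 0.3072 0.3233] grasp [0.498  0.3072 0.1563] yax 0.0751 tilt [ 0.0006 -0.0003] shift mm [ -2.8   1.6 121.8]
turn tool z 0.0021 q6 0.39
0.033763458608419165
top jars [array([ 0.6563, -0.1681]), array([ 0.6043, -0.534 ]), array([ 0.4545, -0.0578])]
```

Request:
apply_moves([
  [[-2,1,30],[0,0,0]],
  [[0,0,30],[0,0,0]],
  [[0,0,25],[0,0,0]],
  [[0,0,20],[0,0,0]],
  [[0,0,10],[0,0,0]],
  [[0,0,6],[0,0,0]],
  [[0,0,0],[0,0,0]],
  [[0,0,0],[0,0,0]],
])

```text
t: 10.98
tool_pos: [0.5002, 0.3043, 0.2026]
orientation: [2.14, 2.3, 0.002]
force: [0.3, 0.8, -0.5]
opening: 0.0339
gripper_force: 15.0
```

Request:
apply_moves([
  [[0,0,0],[0,0,0]],
  [[0,0,0],[0,0,0]],
  [[0,0,0],[0,0,0]],
  [[0,0,-10],[0,0,0]],
  [[0,0,-25],[0,0,0]],
  [[0,0,-30],[0,0,0]],
  [[0,0,-35],[0,0,0]],
  [[0,0,-30],[0,0,0]],
], claw=0.6)

```text
t: 11.65
tool_pos: [0.4991, 0.305, 0.3348]
orientation: [2.138, 2.301, 0.002]
force: [0.7, -0.3, 0.6]
opening: 0.0559
gripper_force: 0.0
```

```bash
python3 - <<'E'
from h import *
go([.657,-.168,.028],.9)
p,d,c,X=jars(); q=X[180:240,110:185].reshape(-1,3);q=q[(q[:,2]>.035)&(q[:,2]<.06)&(q[:,1]>.23)&(abs(q[:,0]-.495)<.03)&(q[:,1]<.39)]
print(len(q),np.histogram(q[:,1],np.arange(.23,.4,.01)))
E
```

```text
t 11.65 tcp [0.4991 0.305  0.3348] grasp [0.4993 0.3051 0.1678] yax 0.0734 tilt [0.0012 0.0006] shift mm [-483.4  122.6  139.7]
turn tool z -0.8266 q6 0.387
top jars [array([ 0.6576, -0.1682]), array([ 0.5926, -0.3388]), array([ 0.5585, -0.4059])]
100 (array([ 0,  0,  0,  0,  0, 17, 32, 35, 14,  0,  0,  2,  0,  0,  0,  0]), array([0.23, 0.24, 0.25, 0.26, 0.27, 0.28, 0.29, 0.3 , 0.31, 0.32, 0.33,
       0.34, 0.35, 0.36, 0.37, 0.38, 0.39]))
```

Request:
apply_moves([
  [[-23.4,6.6,0],[0,0,0]],
  [[-38,9.6,0],[0,0,0]],
  [[-38,9.6,0],[0,0,0]],
  [[-38,9.6,0],[0,0,0]],
  [[-38,9.6,0],[0,0,0]],
  [[-38,9.6,0],[0,0,0]],
  [[-38,9.6,0],[0,0,0]],
  [[-38,9.6,0],[0,0,0]],
  [[-38,9.6,0],[0,0,0]],
  [[-38,9.6,0],[0,0,0]],
  [[-38,9.6,0],[0,0,0]],
  [[-38,9.6,0],[0,0,0]],
])

```text
t: 12.7
tool_pos: [0.6437, -0.129, 0.3327]
orientation: [2.138, 2.301, 0.001]
force: [0.1, -0.0, 0.5]
opening: 0.0559
gripper_force: 0.0
```

Request:
apply_moves([
  [[-30,8,0],[0,0,0]],
  [[-12,3,0],[0,0,0]],
  [[0,0,0],[0,0,-0.1033]],
  [[0,0,0],[0,0,-0.1033]],
  [[0,0,0],[0,0,-0.1033]],
  [[0,0,0],[0,0,-0.1033]],
  [[0,0,0],[0,0,-0.1033]],
  [[0,0,0],[0,0,-0.1033]],
  [[0,0,0],[0,0,-0.1033]],
  [[0,0,0],[0,0,-0.1033]],
  [[0,0,0],[0,0,0]],
  [[0,0,0],[0,0,0]],
])

```text
t: 13.7
tool_pos: [0.6575, -0.1676, 0.3322]
orientation: [1.039, 2.965, 0.0]
force: [-0.6, -0.5, 0.2]
opening: 0.0564
gripper_force: 0.0
```

```bash
python3 - <<'E'
from h import *
go([.6572,-.168,.028],.9)
p,d,c,X=jars(); q=X[180:240,110:185].reshape(-1,3);q=q[(q[:,2]>.035)&(q[:,2]<.06)&(q[:,1]>.23)&(abs(q[:,0]-.495)<.03)&(q[:,1]<.39)]
print(len(q),np.histogram(q[:,1],np.arange(.23,.4,.01))[0])
jars("wrist")
E
```

```text
t 13.7 tcp [ 0.6575 -0.1676  0.3322] grasp [ 0.6575 -0.1676  0.1652] yax 0.8969 tilt [0.0003 0.    ] shift mm [  0.   -0.5 137.2]
turn tool z -0.0031 q6 -1.222
top jars [array([ 0.656 , -0.1676]), array([ 0.5271, -0.3922])]
201 [ 0  0  0  0  0 19 31 36 15  0  0 13 34 37 16  0]
wrist jars [array([ 0.659, -0.169]), array([ 0.7873, -0.0519])]
```

Request:
apply_moves([
  [[0,0,20],[0,0,0]],
  [[0,0,30],[0,0,0]],
  [[0,0,30],[0,0,0]],
  [[0,0,25],[0,0,0]],
  [[0,0,20],[0,0,0]],
  [[0,0,14],[0,0,0]],
  [[0,0,0],[0,0,0]],
])

```text
t: 14.38
tool_pos: [0.6558, -0.1675, 0.1886]
orientation: [-1.035, -2.96, 0.0]
force: [-0.5, 1.1, -0.4]
opening: 0.0558
gripper_force: 0.0
```

Request:
apply_moves([
  [[0,0,0],[0,0,0]],
  [[0,0,0],[0,0,0]],
  [[0,0,0],[0,0,0]],
  [[0,0,0],[0,0,0]],
  [[0,0,0],[0,0,0]],
  [[0,0,-10],[0,0,0]],
  [[0,0,-30],[0,0,0]],
  [[0,0,-35],[0,0,0]],
  [[0,0,-35],[0,0,0]],
  [[0,0,-20],[0,0,0]],
], claw=0.1)

```text
t: 15.22
tool_pos: [0.6581, -0.1683, 0.3285]
orientation: [1.033, 2.961, 0.0]
force: [1.3, -1.3, 0.6]
opening: 0.034
gripper_force: 15.0
```

Request:
apply_moves([
  [[0,0,0],[0,0,0.103]],
  [[0,0,0],[0,0,0.103]],
  [[0,0,0],[0,0,0.103]],
  [[0,0,0],[0,0,0.103]],
  [[0,0,0],[0,0,0.103]],
  [[0,0,0],[0,0,0.103]],
  [[0,0,0],[0,0,0.103]],
  [[0,0,0],[0,0,0.103]],
  [[20,-6,0],[0,0,0]],
  [[35,-10.2,0],[0,0,0]],
  [[35,-10.2,0],[0,0,0]],
  [[35,-10.2,0],[0,0,0]],
])

```text
t: 16.22
tool_pos: [0.6107, -0.0454, 0.3233]
orientation: [2.137, 2.302, 0.0]
force: [0.3, -0.0, -1.3]
opening: 0.0338
gripper_force: 15.0
```

Request:
apply_moves([
  [[35,-10.2,0],[0,0,0]],
  [[35,-10.2,0],[0,0,0]],
  [[35,-10.2,0],[0,0,0]],
  [[35,-10.2,0],[0,0,0]],
  [[35,-10.2,0],[0,0,0]],
  [[35,-10.2,0],[0,0,0]],
  [[35,-10.2,0],[0,0,0]],
  [[35,-10.2,0],[0,0,0]],
  [[18,-5,0],[0,0,0]],
  [[0,0,0],[0,0,0]],
  [[0,0,0],[0,0,0]],
])

```text
t: 17.13
tool_pos: [0.5022, 0.2452, 0.3234]
orientation: [2.133, 2.306, 0.001]
force: [0.3, -0.3, -0.8]
opening: 0.0339
gripper_force: 15.0
```

```bash
python3 - <<'E'
from h import *
go([.5041,.2447,.0345],.073)
print(robot.read_state()["opening"])
jars()
E
```

```text
t 17.13 tcp [0.5022 0.2452 0.3234] grasp [0.5023 0.2452 0.1564] yax 0.0781 tilt [ 0.0006 -0.0001] shift mm [ -0.6   1.8 121.9]
turn tool z 0.0051 q6 0.285
0.0339181937456561
top jars [array([ 0.5542, -0.3298])]
```

Request:
apply_moves([
  [[0,2,30],[0,0,0]],
  [[0,0,30],[0,0,0]],
  [[0,0,25],[0,0,0]],
  [[0,0,20],[0,0,0]],
  [[0,0,10],[0,0,0]],
  [[0,0,6.5],[0,0,0]],
  [[0,0,0],[0,0,0]],
  [[0,0,0],[0,0,0]],
])

```text
t: 17.85
tool_pos: [0.5055, 0.2439, 0.2021]
orientation: [2.137, 2.302, 0.002]
force: [0.3, 0.2, -0.6]
opening: 0.0338
gripper_force: 15.0
```

Request:
apply_moves([
  [[0,0,0],[0,0,0]],
  [[0,0,0],[0,0,0]],
  [[0,0,0],[0,0,0]],
  [[0,0,-10],[0,0,0]],
  [[0,0,-25],[0,0,0]],
  [[0,0,-30],[0,0,0]],
  [[0,0,-35],[0,0,0]],
  [[0,0,-25],[0,0,0]],
  [[20,28.3,0],[0,0,0]],
  [[20,28.3,0],[0,0,0]],
  [[20,28.3,0],[0,0,0]],
  [[20,28.3,0],[0,0,0]],
], claw=0.6)

```text
t: 18.85
tool_pos: [0.6125, 0.3338, 0.3281]
orientation: [2.135, 2.303, 0.003]
force: [0.8, -0.1, -0.5]
opening: 0.0561
gripper_force: 0.0
```

Request:
apply_moves([
  [[0,0,0],[0,0,0]],
  [[0,0,0],[0,0,0]],
])

```text
t: 19.02
tool_pos: [0.612, 0.3337, 0.325]
orientation: [-2.134, -2.304, 0.003]
force: [0.9, -0.5, 0.7]
opening: 0.0557
gripper_force: 0.0
```

```bash
python3 - <<'E'
from h import *
go([.611,.334,.080],.073)
p,d,c,X=jars(); q=X[180:240,110:185].reshape(-1,3);q=q[(q[:,2]>.035)&(q[:,2]<.06)&(q[:,1]>.22)&(abs(q[:,0]-.495)<.03)&(q[:,1]<.39)]
print(len(q),np.histogram(q[:,1],np.arange(.22,.4,.01))[0], np.percentile(q[:,2],[5,50,95]))
p2=robot.read_camera("side")[0]
p,d,c,X=jars("wrist");q=X.reshape(-1,3);q=q[(q[:,2]>.085)&(q[:,2]<.1)&(abs(q[:,1]-.334)<.06)&(abs(q[:,0]-.611)<.04)];print("handle",q.min(0),q.max(0))
cv2.imwrite("pics/b1.png",np.hstack([cv2.resize(p2[180:300,110:260],(400,320)),p[:320,56:456]]))
E
```

```text
t 19.02 tcp [0.612  0.3337 0.325 ] grasp [0.6117 0.3335 0.158 ] yax 0.0765 tilt [-0.0019 -0.0009] shift mm [ 0.5 -0.8 78. ]
turn tool z 0.0035 q6 0.349
top jars [array([ 0.4272, -0.0269])]
135 [19 15  0  0  0  0 16 38 33 14  0  0  0  0  0  0  0] [0.04118346 0.04884341 0.05346274]
wrist jars [array([0.5039, 0.3033])]
handle [0.60480366 0.30689728 0.08511152] [0.62012837 0.36626369 0.09623863]
```

View pics/b1.png

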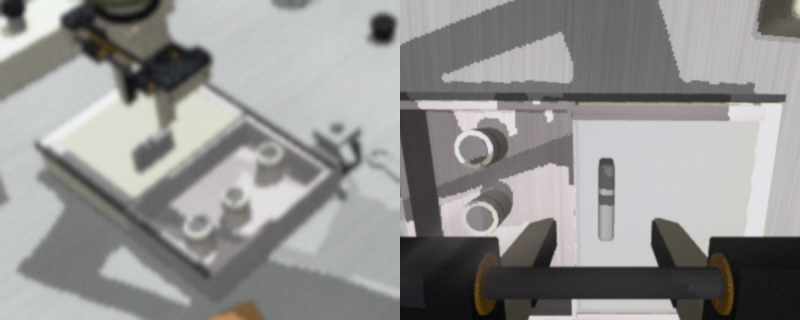

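Side crop: three jars stand upright in the well at (200,225), (235,200) and (270,158). The handle lies between the fingers. Next I grip the handle and slide the lid.

Request:
apply_moves([
  [[2,0,20],[0,0,0]],
  [[0,0,25],[0,0,0]],
  [[0,0,20],[0,0,0]],
  [[0,0,12],[0,0,0]],
  [[0,0,0],[0,0,0]],
  [[0,0,0],[0,0,0]],
])

```text
t: 19.67
tool_pos: [0.6109, 0.3344, 0.2499]
orientation: [-2.136, -2.303, 0.001]
force: [0.8, -0.2, 0.4]
opening: 0.056
gripper_force: 0.0
```

Request:
apply_moves([
  [[0,0,0],[0,0,0]],
  [[0,0,0],[0,0,0]],
  [[0,0,0],[0,0,0]],
  [[0,0,0],[0,0,0]],
  [[0,0,0],[0,0,0]],
  [[0,0,0],[0,0,0]],
  [[0,-5,0],[0,0,0]],
  [[0,-10,0],[0,0,0]],
  [[0,-15,0],[0,0,0]],
], claw=0, newtons=15)

```text
t: 20.42
tool_pos: [0.5819, 0.3324, 0.2495]
orientation: [2.136, 2.302, 0.003]
force: [2.1, 1.5, 1.4]
opening: 0.0122
gripper_force: 15.0
```

Request:
apply_moves([
  [[0,-15,0],[0,0,0]],
  [[0,-15,0],[0,0,0]],
  [[0,-15,0],[0,0,0]],
  [[0,-15,0],[0,0,0]],
  [[0,-15,0],[0,0,0]],
  [[0,-15,0],[0,0,0]],
  [[0,-12,0],[0,0,0]],
  [[0,-8,0],[0,0,0]],
  [[0,-5,0],[0,0,0]],
  [[0,0,0],[0,0,0]],
])

```text
t: 21.25
tool_pos: [0.4659, 0.3242, 0.2495]
orientation: [-2.135, -2.304, -0.0]
force: [-3.0, 3.8, 1.5]
opening: 0.0119
gripper_force: 15.0
```

```bash
python3 - <<'E'
from h import *
go([.611,.334,.080],.073)
print(robot.read_state()["opening"],robot.read_state()["force"])
p,d=robot.read_camera("side");cv2.imwrite("pics/s2.png",cv2.resize(p[170:300,110:270],(800,600)))
E
```

```text
t 21.25 tcp [0.4659 0.3242 0.2495] grasp [0.4659 0.3243 0.0825] yax 0.0761 tilt [-0.0003  0.0007] shift mm [ -1.3 145.4   2.5]
turn tool z 0.0031 q6 0.441
0.011897823179324174 [-3.01591563  3.82187122  1.50293587]
```

Moved 145 mm. I push on gently until the stop shows in the force.

Request:
apply_moves([
  [[0,-2,0],[0,0,0]],
  [[0,-2,0],[0,0,0]],
  [[0,-1,0],[0,0,0]],
  [[0,0,0],[0,0,0]],
])

```text
t: 21.63
tool_pos: [0.4622, 0.3239, 0.2495]
orientation: [-2.136, -2.303, -0.002]
force: [-0.3, 4.6, 1.9]
opening: 0.0119
gripper_force: 15.0
```

Request:
apply_moves([
  [[0,-2,0],[0,0,0]],
  [[0,-1,0],[0,0,0]],
  [[0,-1,0],[0,0,0]],
  [[0,0,0],[0,0,0]],
])

```text
t: 21.97
tool_pos: [0.4594, 0.3236, 0.2496]
orientation: [2.135, 2.302, 0.007]
force: [9.1, 7.1, -6.2]
opening: 0.0123
gripper_force: 15.0
```

Request:
apply_moves([
  [[0,0,0],[0,0,0]],
  [[0,0,0],[0,0,0]],
  [[0,0,0],[0,0,0]],
  [[0,0,-15],[0,0,0]],
  [[0,0,-30],[0,0,0]],
  [[0,0,-30],[0,0,0]],
  [[0,0,-15],[0,0,0]],
  [[-36.3,-4.1,0],[0,0,0]],
  [[-36.3,-4.1,0],[0,0,0]],
  [[-36.3,-4.1,0],[0,0,0]],
  [[-36.3,-4.1,0],[0,0,0]],
  [[-36.3,-4.1,0],[0,0,0]],
], claw=0.6)

```text
t: 22.97
tool_pos: [0.4505, 0.139, 0.3391]
orientation: [-2.135, -2.304, 0.001]
force: [0.6, -0.7, 0.8]
opening: 0.056
gripper_force: 0.0
```

Request:
apply_moves([
  [[-36.3,-4.1,0],[0,0,0]],
  [[-36.3,-4.1,0],[0,0,0]],
  [[-36.3,-4.1,0],[0,0,0]],
  [[-36.3,-4.1,0],[0,0,0]],
  [[-36.3,-4.1,0],[0,0,0]],
  [[0,0,0],[0,0,-0.113]],
  [[0,0,0],[0,0,-0.113]],
  [[0,0,0],[0,0,-0.113]],
  [[0,0,0],[0,0,-0.113]],
  [[0,0,0],[0,0,-0.113]],
  [[0,0,0],[0,0,-0.113]],
  [[0,0,0],[0,0,-0.113]],
])

```text
t: 23.97
tool_pos: [0.4441, -0.0421, 0.339]
orientation: [-1.075, -2.951, 0.001]
force: [-0.7, 0.1, 0.6]
opening: 0.0558
gripper_force: 0.0
```

Request:
apply_moves([
  [[0,0,0],[0,0,-0.113]],
  [[0,0,0],[0,0,-0.113]],
  [[0,0,0],[0,0,-0.113]],
  [[0,0,0],[0,0,-0.113]],
  [[0,0,0],[0,0,-0.113]],
  [[0,0,0],[0,0,-0.113]],
  [[0,0,0],[0,0,-0.113]],
  [[0,0,0],[0,0,-0.113]],
  [[0,0,0],[0,0,0]],
  [[0,0,0],[0,0,0]],
])

```text
t: 24.8
tool_pos: [0.4442, -0.042, 0.3391]
orientation: [0.308, -3.126, 0.0]
force: [-0.4, -0.5, -0.7]
opening: 0.0558
gripper_force: 0.0
```

```bash
python3 - <<'E'
from h import *
go([.446,-.0423,.066],1.763)
p,d,c,X=jars()
q=X[120:250,90:215].reshape(-1,3);h=q[(q[:,2]>.086)&(q[:,2]<.1)];print("handle",(h.min(0)+h.max(0))/2)
pt=p
p,d=robot.read_camera("wrist");c=robot.calibration("wrist");X=cloud(c,d)
q=X.reshape(-1,3);k=q[(q[:,2]>.072)&(q[:,2]<.09)&(abs(q[:,0]-.446)<.04)&(abs(q[:,1]+.042)<.04)]
print("key",len(k),np.ptp(k,axis=0) if len(k) else 0, cv2.minAreaRect((k[:,:2]*1000).astype(np.float32)) if len(k) else 0)
cv2.imwrite("pics/b3.png",np.hstack([cv2.resize(pt[125:255,95:225],(400,400)),cv2.resize(p,(400,300),interpolation=cv2.INTER_AREA)[np.clip(np.arange(400)-50,0,299)]]))
E
```

```text
t 24.8 tcp [ 0.4442 -0.042   0.3391] grasp [ 0.4441 -0.042   0.1721] yax 1.7669 tilt [-0.0006 -0.0001] shift mm [ -1.8  -0.7 106.1]
turn tool z 0.0039 q6 -1.976
top jars [array([0.7355, 0.3222])]
handle [0.45888884 0.32393178 0.09230619]
key 624 [0.03619041 0.01723887 0.0112101 ] ((447.13653564453125, -42.93055725097656), (35.889503479003906, 11.828392028808594), 11.322005271911621)
```

View pics/b3.png

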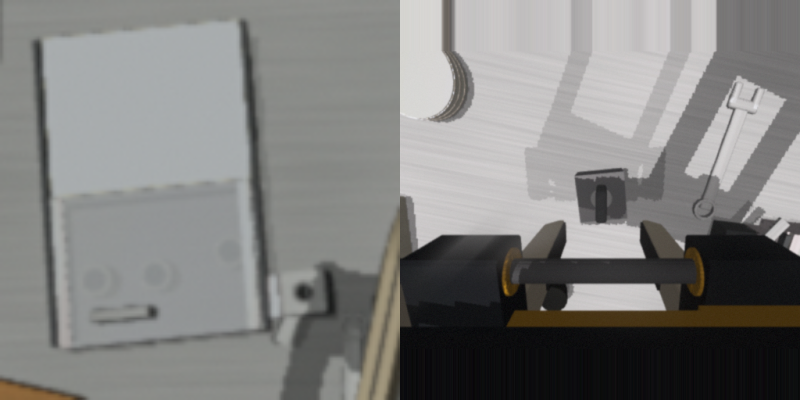

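The lid's front edge meets the well's edge, with the jars faintly visible beneath it. The key is between the fingers, its bow measuring 36x12 mm at yaw 0.198. Now I grip the key.

Request:
apply_moves([
  [[-2.7,-1.4,25],[0,0,0]],
  [[0,0,30],[0,0,0]],
  [[0,0,25],[0,0,0]],
  [[0,0,16],[0,0,0]],
  [[0,0,10],[0,0,0]],
  [[0,0,0],[0,0,0]],
  [[0,0,0],[0,0,0]],
])

```text
t: 25.48
tool_pos: [0.4473, -0.0427, 0.2334]
orientation: [0.312, -3.126, -0.0]
force: [-0.5, 0.7, 0.4]
opening: 0.0557
gripper_force: 0.0
```

Request:
apply_moves([
  [[0,0,0],[0,0,0]],
  [[0,0,0],[0,0,0]],
  [[0,0,0],[0,0,0]],
  [[0,0,0],[0,0,0]],
  [[0,0,0],[0,0,0]],
  [[0,0,0],[0,0,0]],
  [[0,0,0],[0,0,0]],
  [[0,0,0],[0,0,0]],
], claw=0, newtons=40)

```text
t: 26.15
tool_pos: [0.4473, -0.0427, 0.2333]
orientation: [-0.313, 3.126, 0.0]
force: [-0.0, -0.0, 1.0]
opening: 0.0118
gripper_force: 40.0
```

```bash
python3 - <<'E'
from h import *
go([.4752,.145,.16],1.644);s=robot.read_state();print(s["opening"],s["force"],s["gripper_force"])
E
```

```text
t 26.15 tcp [ 0.4473 -0.0427  0.2333] grasp [ 0.4473 -0.0427  0.0663] yax 1.7706 tilt [0.0001 0.    ] shift mm [-64.6 178.4 -93.7]
turn tool z 0.1266 q6 -1.98
0.011829403640160312 [-0.01795928 -0.01724299  0.95155983] 40.000006556510925
```

Request:
apply_moves([
  [[0,0,-10],[0,0,0]],
  [[0,0,-24],[0,0,0]],
  [[0,0,-30],[0,0,0]],
  [[0,0,-30],[0,0,0]],
  [[-8,22.4,0],[0,0,0]],
  [[-12,33,0],[0,0,0]],
  [[-12,33,0],[0,0,0]],
  [[-12,33,0],[0,0,0]],
  [[-12,33,0],[0,0,0]],
  [[-8.6,24,0],[0,0,0]],
  [[0,0,0],[0,0,0.063]],
  [[0,0,0],[0,0,0.063]],
])

```text
t: 27.15
tool_pos: [0.475, 0.1467, 0.3278]
orientation: [0.117, -3.139, -0.0]
force: [-0.1, -0.8, -0.8]
opening: 0.0122
gripper_force: 40.0
```

Request:
apply_moves([
  [[0,0,0],[0,0,0]],
  [[0,0,0],[0,0,0]],
  [[0,0,0],[0,0,0]],
])

```text
t: 27.4
tool_pos: [0.4752, 0.1447, 0.3276]
orientation: [-0.118, 3.139, 0.0]
force: [0.6, -0.2, -1.6]
opening: 0.0118
gripper_force: 40.0
```

```bash
python3 - <<'E'
from h import *
go([.4752,.145,.16],1.644)
p,d=robot.read_camera("wrist");c=robot.calibration("wrist");X=cloud(c,d)
np.savez("w4.npz",p=p,d=d)
q=X[(X[...,2]>.066)&(X[...,2]<.074)&(abs(X[...,0]-.475)<.06)&(abs(X[...,1]-.145)<.06)]
print(len(q),cv2.minAreaRect((q[:,:2]*1000).astype(np.float32)))
u,v=proj(c,[.4752,.145,.07])[0];print(u,v,robot.read_state()["opening"])
g=cv2.resize(p[:384],(800,600),interpolation=cv2.INTER_CUBIC);cv2.imwrite("pics/w4.png",g)
E
```

```text
t 27.4 tcp [0.4752 0.1447 0.3276] grasp [0.4752 0.1447 0.1606] yax 1.6462 tilt [0.0002 0.    ] shift mm [-0.1  0.3  0.6]
turn tool z 0.0022 q6 -1.454
1740 ((474.0728454589844, 145.5587158203125), (37.66880798339844, 44.07278060913086), 4.231924057006836)
259.221642261281 198.82410609257443 0.011553358983590872
```

View pics/w4.png

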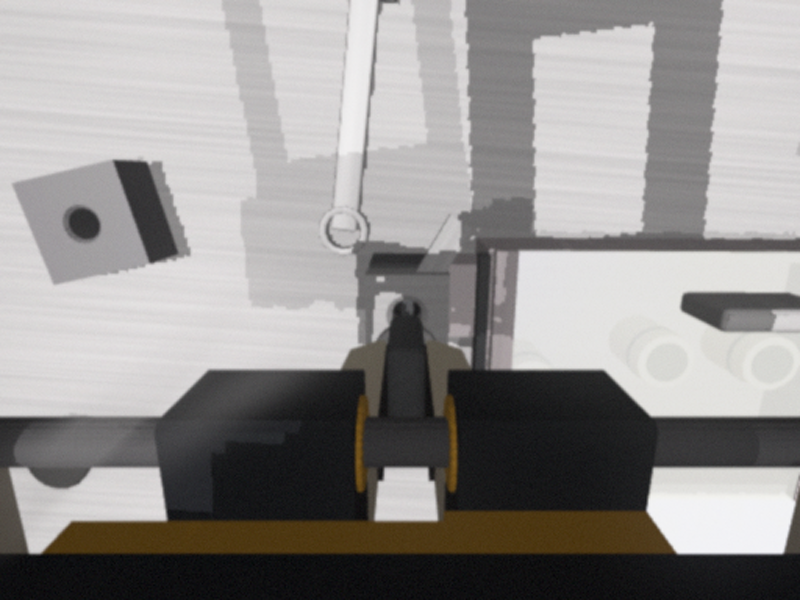

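The wrist view (800-wide) shows the lock mouth near (406,308), half hidden behind the key. I step 40 mm aside to see it whole.

Request:
apply_moves([
  [[-20,0,0],[0,0,0]],
  [[-20,0,0],[0,0,0]],
  [[0,0,0],[0,0,0]],
  [[0,0,0],[0,0,0]],
  [[0,0,0],[0,0,0]],
])

```text
t: 27.87
tool_pos: [0.5147, 0.1476, 0.327]
orientation: [0.116, -3.138, 0.0]
force: [0.1, 0.6, -0.9]
opening: 0.0116
gripper_force: 40.0
```

```bash
cat >> h.py <<'E'
def hole(guess,name="wrist"):
    p,d=robot.read_camera(name);c=robot.calibration(name);X=cloud(c,d)
    q=X[(X[...,2]>.066)&(X[...,2]<.074)&(abs(X[...,0]-guess[0])<.05)&(abs(X[...,1]-guess[1])<.05)]
    print("head",len(q),cv2.minAreaRect((q[:,:2]*1000).astype(np.float32)))
    u,v=np.round(proj(c,[*guess,.07])[0]).astype(int);r=24
    g=cv2.cvtColor(p,cv2.COLOR_BGR2GRAY)[v-r:v+r,u-r:u+r];med=np.median(g)
    for th in(.35,.5,.65,.8):
        m=(g<med*th).astype(np.uint8);k,lab,s,ce=cv2.connectedComponentsWithStats(m)
        for i in range(1,k):
            if s[i,4]>60 and np.hypot(*(ce[i]-r))<14:
                cn,_=cv2.findContours((lab==i).astype(np.uint8),cv2.RETR_EXTERNAL,cv2.CHAIN_APPROX_NONE);cc=cn[0][:,0]+[u-r,v-r]
                P=ray(c,cc,.07)[:,:2]*1000;(cx,cy),rad=cv2.minEnclosingCircle(P.astype(np.float32))
                print(th,s[i,:5],"circ",round(cx,1),round(cy,1),"r",round(rad,1),"mid",np.round((P.min(0)+P.max(0))/2,1),np.round(np.ptp(P,axis=0),1))
    return p,(u,v)
E
python3 - <<'E'
from h import *
go([.4752,.145,.16],1.644)
p,(u,v)=hole((.4752,.145));cv2.imwrite("pics/w5.png",cv2.resize(p[v-50:v+50,u-50:u+50],(500,500),interpolation=cv2.INTER_CUBIC))
E
```

```text
t 27.87 tcp [0.5147 0.1476 0.327 ] grasp [0.5145 0.1476 0.16  ] yax 1.6446 tilt [-0.001  -0.0001] shift mm [39.6  0.3  0. ]
turn tool z 0.0006 q6 -1.461
head 2804 ((477.5550231933594, 145.9630889892578), (44.33740234375, 44.12439727783203), 3.946866035461426)
0.35 [ 16  18  11  16 108] circ 476.6 144.6 r 6.1 mid [476.5 142.9] [11.9  8.3]
0.5 [ 16  17  19  20 285] circ 477.6 145.9 r 8.1 mid [477.  145.8] [14.6 14.4]
0.65 [  0  16  48  32 722] circ 488.4 145.5 r 19.5 mid [482.  145.8] [26.  37.7]
0.8 [  0  14  48  34 909] circ 487.2 145.4 r 19.9 mid [481.2 145.8] [27.6 37.7]
```

View pics/w5.png

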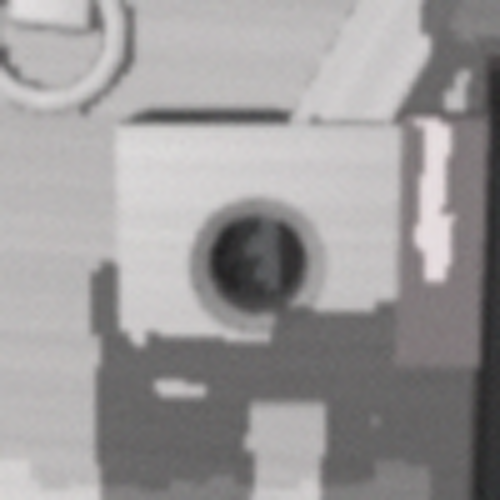

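The hole shows whole at crop (258,262). The head by depth (477.5,146.0) and the dark circle (477.3,145.9) agree. Now I go over it and in, with the tip stopping above the insert.

Request:
apply_moves([
  [[17.1,1.1,0],[0,0,0]],
  [[15,0,0],[0,0,0]],
  [[5,0,0],[0,0,0]],
  [[0,0,15],[0,0,0]],
  [[0,0,10],[0,0,0]],
  [[0,0,5],[0,0,0]],
  [[0,0,0],[0,0,0]],
])

```text
t: 28.5
tool_pos: [0.4773, 0.1461, 0.2955]
orientation: [0.116, -3.137, 0.001]
force: [-0.8, -0.1, -1.2]
opening: 0.012
gripper_force: 40.0
```

Request:
apply_moves([
  [[0,0,4],[0,0,0]],
  [[0,0,4],[0,0,0]],
  [[0,0,4],[0,0,0]],
  [[0,0,3],[0,0,0]],
  [[0,0,0],[0,0,0]],
  [[0,0,0],[0,0,0]],
])

```text
t: 29.0
tool_pos: [0.4779, 0.1463, 0.282]
orientation: [0.116, -3.139, 0.0]
force: [-0.9, -0.1, -1.6]
opening: 0.012
gripper_force: 40.0
```

```bash
python3 - <<'E'
from h import *
go([.4774,.146,.108],1.64);s=robot.read_state();print(s["force"],s["wrist_torque"],s["opening"])
E
```

```text
t 29.0 tcp [0.4779 0.1463 0.282 ] grasp [0.4778 0.1462 0.115 ] yax 1.6446 tilt [-0.0005 -0.0001] shift mm [ 0.5 -0.2  7. ]
turn tool z 0.0046 q6 -1.45
[-0.85990924 -0.09647921 -1.64148356] [ 0.13756397 -0.14023021 -0.00022118] 0.011994205481428906
```

Request:
apply_moves([
  [[0,0,2],[0,0,0]],
  [[0,0,2],[0,0,0]],
  [[0,0,1],[0,0,0]],
  [[0,0,0],[0,0,0]],
  [[0,0,0],[0,0,0]],
])

```text
t: 29.42
tool_pos: [0.4779, 0.1463, 0.2772]
orientation: [0.116, -3.139, -0.0]
force: [0.7, 0.4, -0.8]
opening: 0.0116
gripper_force: 40.0
```

Request:
apply_moves([
  [[0,0,1],[0,0,0]],
  [[0,0,0],[0,0,0]],
  [[0,0,0],[0,0,0]],
])

```text
t: 29.67
tool_pos: [0.478, 0.1463, 0.2762]
orientation: [-0.116, 3.139, 0.0]
force: [-0.1, -0.2, -0.4]
opening: 0.0115
gripper_force: 40.0
```

Request:
apply_moves([
  [[0,0,1],[0,0,0]],
  [[0,0,0],[0,0,0]],
  [[0,0,0],[0,0,0]],
])

```text
t: 29.92
tool_pos: [0.4779, 0.1463, 0.2752]
orientation: [0.116, -3.139, -0.0]
force: [0.0, 0.1, -0.4]
opening: 0.0113
gripper_force: 40.0
```

Request:
apply_moves([
  [[0,0,0.7],[0,0,0]],
  [[0,0,0],[0,0,0]],
  [[0,0,0],[0,0,0]],
])

```text
t: 30.17
tool_pos: [0.4779, 0.1463, 0.2745]
orientation: [0.116, -3.139, -0.0]
force: [-0.1, -0.1, -1.5]
opening: 0.0116
gripper_force: 40.0
```

Request:
apply_moves([
  [[0,0,0.5],[0,0,0]],
  [[0,0,0],[0,0,0]],
  [[0,0,0],[0,0,0]],
])

```text
t: 30.42
tool_pos: [0.478, 0.1463, 0.274]
orientation: [0.116, -3.139, -0.0]
force: [-1.0, 0.5, 0.1]
opening: 0.0117
gripper_force: 40.0
```

Request:
apply_moves([
  [[0,0,0.7],[0,0,0]],
  [[0,0,0],[0,0,0]],
  [[0,0,0],[0,0,0]],
])

```text
t: 30.67
tool_pos: [0.4779, 0.1463, 0.2733]
orientation: [0.116, -3.139, -0.0]
force: [1.1, 0.1, -0.2]
opening: 0.0118
gripper_force: 40.0
```

Request:
apply_moves([
  [[0,0,0.6],[0,0,0]],
  [[0,0,0],[0,0,0]],
  [[0,0,0],[0,0,0]],
])

```text
t: 30.92
tool_pos: [0.478, 0.1463, 0.2727]
orientation: [0.116, -3.139, -0.0]
force: [0.1, 0.2, -0.9]
opening: 0.0118
gripper_force: 40.0
```

Request:
apply_moves([
  [[0,0,0.7],[0,0,0]],
  [[0,0,0],[0,0,0]],
  [[0,0,0],[0,0,0]],
])

```text
t: 31.17
tool_pos: [0.478, 0.1463, 0.272]
orientation: [0.116, -3.139, 0.0]
force: [-1.0, -0.2, -0.7]
opening: 0.0119
gripper_force: 40.0
```

Request:
apply_moves([
  [[0,0,0.5],[0,0,0]],
  [[0,0,0],[0,0,0]],
  [[0,0,0],[0,0,0]],
])

```text
t: 31.42
tool_pos: [0.478, 0.1462, 0.2715]
orientation: [0.116, -3.139, 0.0]
force: [-0.6, -0.1, -0.1]
opening: 0.0119
gripper_force: 40.0
```

```bash
python3 - <<'E'
from h import *
go([.4774,.146,.108],1.64);s=robot.read_state();print(s["force"],s["wrist_torque"],s["opening"])
E
```

```text
t 31.42 tcp [0.478  0.1462 0.2715] grasp [0.4779 0.1462 0.1045] yax 1.6446 tilt [-0.0001 -0.    ] shift mm [ 0.6 -0.2 -3.5]
turn tool z 0.0046 q6 -1.45
[-0.60356333 -0.0789135  -0.13090242] [ 0.1114761  -0.17105138 -0.03397324] 0.011857643296712963
```

Request:
apply_moves([
  [[0,0,0.8],[0,0,0]],
  [[0,0,0.7],[0,0,0]],
  [[0,0,0],[0,0,0]],
])

```text
t: 31.67
tool_pos: [0.4779, 0.1463, 0.2699]
orientation: [0.116, -3.139, 0.0]
force: [0.4, -0.3, -1.3]
opening: 0.0117
gripper_force: 40.0
```

Request:
apply_moves([
  [[0,0,0.7],[0,0,0]],
  [[0,0,0],[0,0,0]],
  [[0,0,0],[0,0,0]],
])

```text
t: 31.92
tool_pos: [0.4779, 0.1463, 0.2693]
orientation: [0.116, -3.139, 0.0]
force: [-0.7, 0.1, -0.4]
opening: 0.0115
gripper_force: 40.0
```

Request:
apply_moves([
  [[0,0,0.7],[0,0,0]],
  [[0,0,0],[0,0,0]],
  [[0,0,0],[0,0,0]],
])

```text
t: 32.17
tool_pos: [0.4779, 0.1463, 0.2686]
orientation: [0.116, -3.139, -0.0]
force: [-0.3, -0.4, -0.4]
opening: 0.012
gripper_force: 40.0
```

```bash
python3 - <<'E'
from h import *
p,d=robot.read_camera("side");c=robot.calibration("side")
go([.4774,.146,.108],1.64);u,v=np.round(proj(c,[.477,.146,.08])[0]).astype(int);print(u,v)
cv2.imwrite("pics/s6.png",cv2.resize(p[v-35:v+35,u-40:u+40],(800,700),interpolation=cv2.INTER_CUBIC)[:600])
E
```

```text
t 32.22 tcp [0.4779 0.1463 0.2686] grasp [0.4779 0.1463 0.1016] yax 1.6446 tilt [-0.0001 -0.    ] shift mm [ 0.6 -0.2 -6.4]
turn tool z 0.0046 q6 -1.45
236 226
```

View pics/s6.png

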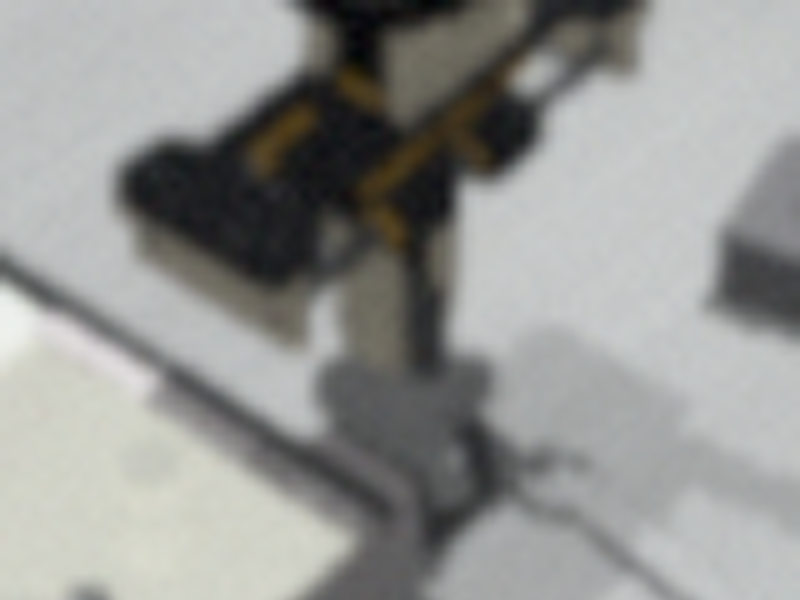

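The side crop shows the bow and fingers right down at the lock head at (410,370), with no visible gap under the collar. The key seems to have dropped straight into the slot. I go down to light contact.

Request:
apply_moves([
  [[0,0,0.7],[0,0,0]],
  [[0,0,0],[0,0,0]],
  [[0,0,0],[0,0,0]],
])

```text
t: 32.47
tool_pos: [0.4779, 0.1463, 0.2679]
orientation: [0.116, -3.139, 0.0]
force: [-0.3, -0.5, -0.6]
opening: 0.0118
gripper_force: 40.0
```

Request:
apply_moves([
  [[0,0,0.6],[0,0,0]],
  [[0,0,0],[0,0,0]],
  [[0,0,0],[0,0,0]],
])

```text
t: 32.72
tool_pos: [0.478, 0.1463, 0.2674]
orientation: [-0.116, 3.139, 0.0]
force: [-0.3, -0.5, 0.3]
opening: 0.0118
gripper_force: 40.0
```

Request:
apply_moves([
  [[0,0,0.5],[0,0,0]],
  [[0,0,0],[0,0,0]],
  [[0,0,0],[0,0,0]],
])

```text
t: 32.97
tool_pos: [0.4781, 0.1463, 0.2674]
orientation: [-0.116, 3.139, -0.0]
force: [-3.0, 0.1, 5.3]
opening: 0.0119
gripper_force: 40.0
```

```bash
python3 - <<'E'
from h import *
go([.4774,.146,.108],1.64);s=robot.read_state();print(s["force"],s["wrist_torque"],s["opening"])
E
```

```text
t 32.97 tcp [0.4781 0.1463 0.2674] grasp [0.4781 0.1463 0.1004] yax 1.6446 tilt [0.0002 0.    ] shift mm [ 0.7 -0.2 -7.6]
turn tool z 0.0046 q6 -1.45
[-2.974048    0.06483822  5.2608236 ] [-0.03670609  0.41908432  0.02036161] 0.011901115087510766
```

The collar is home: tip at 44 mm against the expected 44. Now I turn it clockwise (tool +z).

Request:
apply_moves([
  [[0,0,-0.3],[0,0,0.04]],
  [[0,0,0],[0,0,0.08]],
  [[0,0,0],[0,0,0.08]],
  [[0,0,0],[0,0,0.08]],
  [[0,0,0],[0,0,0.08]],
  [[0,0,0],[0,0,0.08]],
  [[0,0,0],[0,0,0.04]],
  [[0,0,0],[0,0,0]],
])

```text
t: 33.63
tool_pos: [0.4778, 0.1458, 0.2673]
orientation: [-0.638, -3.076, 0.002]
force: [-3.3, -4.2, 5.5]
opening: 0.0119
gripper_force: 40.0
```

```bash
cat > s.py <<'E'
from h import *
go([.4774,.146,.108],1.64);s=robot.read_state();print(s["force"],s["wrist_torque"],s["opening"])
E
python3 s.py
```

```text
t 33.63 tcp [0.4778 0.1458 0.2673] grasp [0.4777 0.1456 0.1003] yax 1.1618 tilt [-0.0007 -0.0013] shift mm [ 0.5 -0.  -7.7]
turn tool z -0.4782 q6 -0.967
[-3.3285429  -4.22578765  5.48934259] [-0.74227884  0.52986983  0.06417086] 0.01194770268011032
```

Request:
apply_moves([
  [[0,0,0],[0,0,0.08]],
  [[0,0,0],[0,0,0.08]],
  [[0,0,0],[0,0,0.08]],
  [[0,0,0],[0,0,0.08]],
  [[0,0,0],[0,0,0.06]],
  [[0,0,0],[0,0,0.04]],
  [[0,0,0],[0,0,0]],
])

```text
t: 34.22
tool_pos: [0.4778, 0.1459, 0.2674]
orientation: [-1.265, -2.876, 0.002]
force: [-3.1, -2.7, 5.0]
opening: 0.0113
gripper_force: 40.0
```

```bash
python3 s.py
```

```text
t 34.22 tcp [0.4778 0.1459 0.2674] grasp [0.4777 0.1457 0.1004] yax 0.7419 tilt [-0.0006 -0.0011] shift mm [ 0.4 -0.3 -7.6]
turn tool z -0.8981 q6 -0.548
[-3.12345452 -2.69425966  4.95963366] [-0.71096464  0.51044806  0.07265818] 0.011328220536282647
```

Request:
apply_moves([
  [[0,0,0],[0,0,0.06]],
  [[0,0,0],[0,0,0.06]],
  [[0,0,0],[0,0,0.03]],
  [[0,0,0],[0,0,0]],
  [[0,0,0],[0,0,0]],
])

```text
t: 34.63
tool_pos: [0.4778, 0.1459, 0.2673]
orientation: [-1.473, -2.775, 0.002]
force: [-3.6, -2.9, 5.8]
opening: 0.0118
gripper_force: 40.0
```

```bash
python3 s.py
```

```text
t 34.63 tcp [0.4778 0.1459 0.2673] grasp [0.4777 0.1457 0.1003] yax 0.5945 tilt [-0.0007 -0.0011] shift mm [ 0.3 -0.3 -7.7]
turn tool z -1.0455 q6 -0.4
[-3.56534544 -2.91547286  5.80867614] [-0.69720799  0.57750823  0.03673422] 0.011782437997583432
```

Request:
apply_moves([
  [[0,0,0],[0,0,0.04]],
  [[0,0,0],[0,0,0.04]],
  [[0,0,0],[0,0,0]],
  [[0,0,0],[0,0,0]],
])

```text
t: 34.97
tool_pos: [0.4778, 0.1459, 0.2674]
orientation: [-1.583, -2.713, 0.002]
force: [-3.9, -3.4, 4.6]
opening: 0.012
gripper_force: 40.0
```

```bash
python3 s.py
```

```text
t 34.97 tcp [0.4778 0.1459 0.2674] grasp [0.4777 0.1457 0.1004] yax 0.5144 tilt [-0.0006 -0.0011] shift mm [ 0.3 -0.4 -7.6]
turn tool z -1.1256 q6 -0.32
[-3.86323713 -3.41447281  4.63078507] [-0.65974185  0.57310463  0.06104028] 0.011960927787246172
```

Request:
apply_moves([
  [[0,0,0],[0,0,0.05]],
  [[0,0,0],[0,0,0.05]],
  [[0,0,0],[0,0,0]],
  [[0,0,0],[0,0,0]],
])

```text
t: 35.3
tool_pos: [0.4779, 0.1459, 0.2674]
orientation: [1.717, 2.631, -0.002]
force: [-3.1, -2.7, 4.8]
opening: 0.0113
gripper_force: 40.0
```

```bash
python3 s.py
```

```text
t 35.3 tcp [0.4779 0.1459 0.2674] grasp [0.4778 0.1458 0.1004] yax 0.4143 tilt [-0.0006 -0.001 ] shift mm [ 0.2 -0.4 -7.6]
turn tool z -1.2257 q6 -0.22
[-3.14482605 -2.69220707  4.82029437] [-0.61132546  0.5574498   0.08350647] 0.01132083882249013
```

Request:
apply_moves([
  [[0,0,0],[0,0,0.04]],
  [[0,0,0],[0,0,0.04]],
  [[0,0,0],[0,0,0]],
  [[0,0,0],[0,0,0]],
])

```text
t: 35.63
tool_pos: [0.4779, 0.1459, 0.2674]
orientation: [1.821, 2.56, -0.002]
force: [-3.4, -3.0, 6.2]
opening: 0.0115
gripper_force: 40.0
```

```bash
python3 s.py
```

```text
t 35.63 tcp [0.4779 0.1459 0.2674] grasp [0.4778 0.1458 0.1004] yax 0.3345 tilt [-0.0006 -0.001 ] shift mm [ 0.2 -0.4 -7.6]
turn tool z -1.3055 q6 -0.14
[-3.35484275 -3.03952869  6.22089963] [-0.60980465  0.53178558  0.04462015] 0.011525184759873243
```

Request:
apply_moves([
  [[0,0,0],[0,0,0.03]],
  [[0,0,0],[0,0,0.03]],
  [[0,0,0],[0,0,0]],
  [[0,0,0],[0,0,0]],
])

```text
t: 35.97
tool_pos: [0.4778, 0.146, 0.2674]
orientation: [1.896, 2.505, -0.002]
force: [-2.5, -3.1, 5.6]
opening: 0.0118
gripper_force: 40.0
```

```bash
python3 s.py
```

```text
t 35.97 tcp [0.4778 0.146  0.2674] grasp [0.4777 0.1458 0.1004] yax 0.2746 tilt [-0.0006 -0.001 ] shift mm [ 0.1 -0.4 -7.6]
turn tool z -1.3654 q6 -0.08
[-2.50367726 -3.12310269  5.59394603] [-0.61473231  0.57747233  0.00827669] 0.01182242953977516
```

Request:
apply_moves([
  [[0,0,0],[0,0,0.03]],
  [[0,0,0],[0,0,0.03]],
  [[0,0,0],[0,0,0]],
  [[0,0,0],[0,0,0]],
])

```text
t: 36.3
tool_pos: [0.4778, 0.146, 0.2673]
orientation: [1.971, 2.447, -0.002]
force: [-3.7, -2.1, 6.2]
opening: 0.0118
gripper_force: 40.0
```

```bash
python3 s.py; python3 - <<'E'
from h import *
p,d=robot.read_camera("side");p2,_=robot.read_camera("wrist")
cv2.imwrite("pics/s7.png",np.hstack([cv2.resize(p[185:265,190:290],(500,400),interpolation=cv2.INTER_CUBIC),cv2.resize(p2[100:340,166:346],(300,400))]))
E
```

```text
t 36.3 tcp [0.4778 0.146  0.2673] grasp [0.4777 0.1459 0.1003] yax 0.2147 tilt [-0.0007 -0.0009] shift mm [ 0.1 -0.4 -7.7]
turn tool z -1.4253 q6 -0.02
[-3.72025293 -2.082628    6.24117818] [-0.59349826  0.57835731  0.18705605] 0.01184334664368211
```

View pics/s7.png

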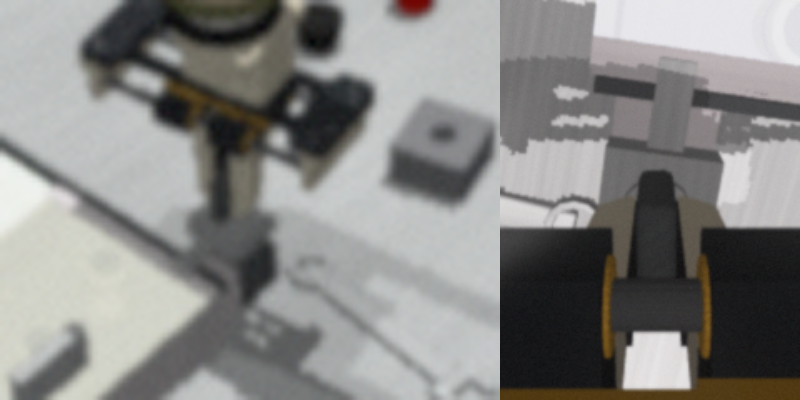

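The wrist crop shows the steel tongue at (675,105) lying square across the lid's edge, and the torque is rising. A little more turn will make sure it is at the stop.

Request:
apply_moves([
  [[0,0,0],[0,0,0.03]],
  [[0,0,0],[0,0,0]],
  [[0,0,0],[0,0,0]],
])

```text
t: 36.65
tool_pos: [0.4777, 0.1461, 0.2673]
orientation: [-2.007, -2.417, 0.002]
force: [-3.9, -2.5, 6.2]
opening: 0.0118
gripper_force: 40.0
```

```bash
python3 s.py
```

```text
t 36.65 tcp [0.4777 0.1461 0.2673] grasp [0.4776 0.1459 0.1003] yax 0.1848 tilt [-0.0009 -0.0008] shift mm [-0.  -0.3 -7.7]
turn tool z -1.4552 q6 0.01
[-3.88440493 -2.49245151  6.21281302] [-0.42863746  0.75717595  0.22987684] 0.011828586810509481
```

Request:
apply_moves([
  [[0,0,0],[0,0,0.03]],
  [[0,0,0],[0,0,0]],
  [[0,0,0],[0,0,0]],
])

```text
t: 36.9
tool_pos: [0.4777, 0.1461, 0.2673]
orientation: [-2.043, -2.386, 0.002]
force: [-4.8, -2.4, 5.2]
opening: 0.0119
gripper_force: 40.0
```

```bash
python3 s.py
```

```text
t 36.9 tcp [0.4777 0.1461 0.2673] grasp [0.4776 0.146  0.1003] yax 0.1549 tilt [-0.001  -0.0006] shift mm [-0.1 -0.3 -7.7]
turn tool z -1.4851 q6 0.04
[-4.7708976  -2.4108756   5.18196048] [-0.41894288  0.75988507  0.28245002] 0.01186974448490626
```

Request:
apply_moves([
  [[0,0,0],[0,0,-0.05]],
  [[0,0,0],[0,0,-0.04]],
  [[0,0,-5],[0,0,0]],
  [[0,0,-10],[0,0,0]],
  [[0,0,-15],[0,0,0]],
  [[0,0,-15],[0,0,0]],
  [[0,0,-15],[0,0,0]],
  [[0,0,0],[0,0,0]],
])

```text
t: 37.57
tool_pos: [0.4792, 0.1466, 0.3315]
orientation: [1.933, 2.472, 0.007]
force: [-0.5, 0.7, 0.1]
opening: 0.012
gripper_force: 40.0
```

Request:
apply_moves([
  [[0,0,0],[0,0,-0.11]],
  [[0,0,0],[0,0,-0.11]],
  [[0,0,0],[0,0,-0.11]],
  [[0,0,0],[0,0,-0.11]],
  [[0,0,0],[0,0,-0.11]],
  [[0,0,0],[0,0,-0.11]],
  [[0,0,0],[0,0,-0.11]],
  [[0,0,0],[0,0,-0.11]],
  [[0,0,0],[0,0,-0.11]],
  [[0,0,0],[0,0,-0.11]],
  [[0,0,0],[0,0,-0.11]],
  [[0,0,0],[0,0,-0.11]],
])

```text
t: 38.57
tool_pos: [0.4778, 0.1463, 0.3267]
orientation: [-0.003, -3.141, 0.0]
force: [-0.2, -0.2, -1.0]
opening: 0.0116
gripper_force: 40.0
```

```bash
python3 - <<'E'
from h import *
s=robot.read_state();print(s["opening"],s["force"])
p,d=robot.read_camera("top");c=robot.calibration("top");X=cloud(c,d)
q=X[130:220,320:385].reshape(-1,3);w=q[(q[:,2]>.03)&(q[:,2]<.042)];r=cv2.minAreaRect((w[:,:2]*1000).astype(np.float32));print("console",r)
w=q[(q[:,2]>.064)&(q[:,2]<.076)&(abs(q[:,0]-.559)<.035)&(abs(q[:,1]+.363)<.035)];print("head",cv2.minAreaRect((w[:,:2]*1000).astype(np.float32)))
w=q[(q[:,2]>.045)&(q[:,2]<.066)&(q[:,0]>.61)];print("back edge",cv2.minAreaRect((w[:,:2]*1000).astype(np.float32)))
go([.559,-.363,.16],1.67)
pw,_=robot.read_camera("wrist")
cv2.imwrite("pics/t8.png",np.hstack([cv2.resize(p[195:255,165:225],(400,400),interpolation=cv2.INTER_CUBIC),cv2.resize(pw,(400,400))]))
E
```

```text
0.011610400327346549 [-0.22508224 -0.16146173 -0.96884523]
console ((626.2142333984375, -350.81396484375), (240.7622528076172, 130.873291015625), 11.263445854187012)
head ((560.4879150390625, -361.9112854003906), (44.20503234863281, 44.87468338012695), 6.91239070892334)
back edge ((666.2496948242188, -323.85504150390625), (159.45574951171875, 70.45491027832031), 70.23270416259766)
t 38.62 tcp [0.4779 0.1463 0.3268] grasp [0.4778 0.1462 0.1598] yax 1.5772 tilt [-0.0004 -0.    ] shift mm [-7.790e+01 -5.098e+02 -3.000e-01]
turn tool z -0.0928 q6 -1.383
```

View pics/t8.png

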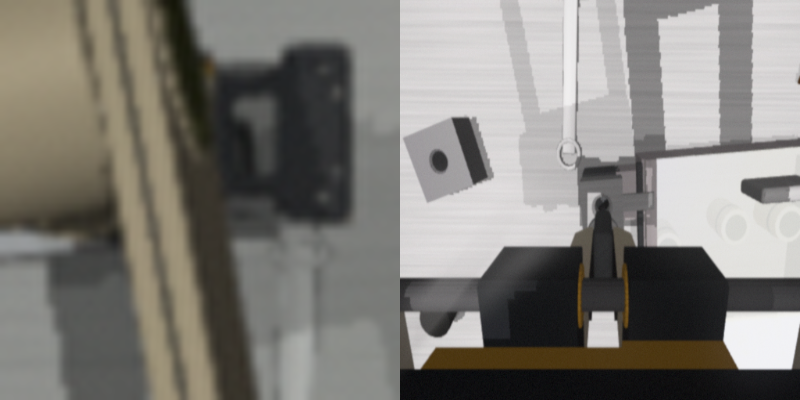

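The tongue lies across the lid edge at (645,200) in the right-hand picture, and the key is in hand. Next the switch, with a 40 mm offset to see its mouth.

Request:
apply_moves([
  [[0,0,0],[0,0,-0.047]],
  [[0,0,0],[0,0,-0.046]],
  [[-6,-25,0],[0,0,0]],
  [[-8,-35,0],[0,0,0]],
  [[-8,-35,0],[0,0,0]],
  [[-8,-35,0],[0,0,0]],
  [[-8,-35,0],[0,0,0]],
  [[-8,-35,0],[0,0,0]],
  [[-8,-35,0],[0,0,0]],
  [[-8,-35,0],[0,0,0]],
  [[-8,-35,0],[0,0,0]],
  [[-8,-35,0],[0,0,0]],
])

```text
t: 39.67
tool_pos: [0.5853, -0.1875, 0.3268]
orientation: [0.128, -3.139, -0.0]
force: [0.0, -0.0, -1.5]
opening: 0.012
gripper_force: 40.0
```

```bash
python3 - <<'E'
from h import *
go([.6,-.363,.16],1.67)
E
```

```text
t 39.67 tcp [ 0.5853 -0.1875  0.3268] grasp [ 0.5853 -0.1875  0.1598] yax 1.6523 tilt [-0.0001  0.0002] shift mm [  -0.3 -176.1   -0.2]
turn tool z -0.0177 q6 -2.046
```

Request:
apply_moves([
  [[0,-35,0],[0,0,0]],
  [[0,-35,0],[0,0,0]],
  [[0,-35,0],[0,0,0]],
  [[0,-35,0],[0,0,0]],
  [[0,-25,0],[0,0,0]],
  [[0,-11,0],[0,0,-0.018]],
  [[0,0,0],[0,0,0]],
  [[0,0,0],[0,0,0]],
  [[0,0,0],[0,0,0]],
])

```text
t: 40.42
tool_pos: [0.6005, -0.36, 0.3267]
orientation: [0.161, -3.137, -0.002]
force: [0.0, 0.0, 0.1]
opening: 0.0117
gripper_force: 40.0
```

```bash
python3 - <<'E'
from h import *
p,(u,v)=hole((.5605,-.362));cv2.imwrite("pics/w9.png",np.hstack([cv2.resize(p[v-50:v+50,u-50:u+50],(400,400),interpolation=cv2.INTER_CUBIC),cv2.resize(p,(400,400))]))
go([.5605,-.362,.16],1.67)
E
```

```text
head 2813 ((562.470947265625, -362.25921630859375), (43.60367202758789, 44.25005340576172), 5.956048965454102)
0.35 [15 18 11 15 91] circ 561.6 -363.8 r 5.8 mid [ 561.8 -364.9] [10.8  8.5]
0.5 [ 14  17  19  18 252] circ 561.5 -362.6 r 7.4 mid [ 562.  -362.6] [13.6 14.5]
0.65 [  0  16  48  32 620] circ 573.7 -361.0 r 19.5 mid [ 567.6 -360.5] [26.5 37.5]
0.8 [  0  13  48  35 805] circ 572.0 -361.1 r 20.0 mid [ 566.4 -360.6] [28.9 37.6]
t 40.47 tcp [ 0.6006 -0.3598  0.3269] grasp [ 0.6005 -0.3596  0.1599] yax 1.6747 tilt [-0.0003  0.0006] shift mm [40.1  1.9 -0.1]
turn tool z 0.0047 q6 -2.288
```

View pics/w9.png

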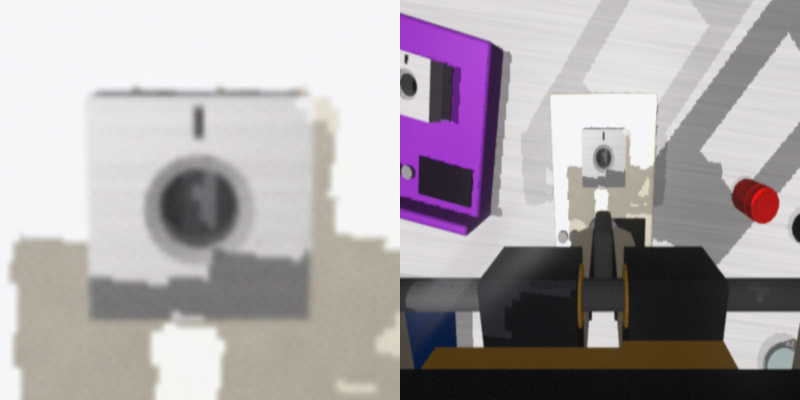

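The white console's head by depth is (562.5,-362.3) with yaw 0.104, and the dark hole circle agrees. The purple look-alike is well clear. Inserting the key.

Request:
apply_moves([
  [[17.4,1.2,0],[0,0,0]],
  [[15,0,0],[0,0,0]],
  [[6,0,0],[0,0,0]],
  [[0,0,15],[0,0,0]],
  [[0,0,10],[0,0,0]],
  [[0,0,5],[0,0,0]],
  [[0,0,0],[0,0,0]],
])

```text
t: 41.05
tool_pos: [0.5619, -0.3628, 0.2948]
orientation: [0.165, -3.135, -0.004]
force: [-0.3, 0.4, -1.5]
opening: 0.012
gripper_force: 40.0
```

Request:
apply_moves([
  [[0,0,4],[0,0,0]],
  [[0,0,4],[0,0,0]],
  [[0,0,4],[0,0,0]],
  [[0,0,3],[0,0,0]],
  [[0,0,0],[0,0,0]],
  [[0,0,0],[0,0,0]],
])

```text
t: 41.55
tool_pos: [0.562, -0.3638, 0.2819]
orientation: [0.164, -3.137, -0.001]
force: [0.2, 0.9, -0.7]
opening: 0.0116
gripper_force: 40.0
```

```bash
sed -i 's/go(.*1.64)/go([.5622,-.3624,.1004],1.675)/' s.py; python3 s.py
```

```text
t 41.55 tcp [ 0.562  -0.3638  0.2819] grasp [ 0.562  -0.3638  0.1149] yax 1.6755 tilt [-0.0004  0.0003] shift mm [-0.3  1.4 14.5]
turn tool z 0.0005 q6 -2.327
[ 0.22686283  0.87076565 -0.72225207] [ 0.05104633 -0.15031522  0.04357911] 0.011590705249750722
```

Request:
apply_moves([
  [[0,1,0],[0,0,0]],
  [[0,0,2],[0,0,0]],
  [[0,0,2],[0,0,0]],
  [[0,0,1.5],[0,0,0]],
  [[0,0,0],[0,0,0]],
  [[0,0,0],[0,0,0]],
])

```text
t: 42.05
tool_pos: [0.5619, -0.3628, 0.2764]
orientation: [0.165, -3.137, -0.0]
force: [0.1, 0.2, -0.2]
opening: 0.0116
gripper_force: 40.0
```

Request:
apply_moves([
  [[0,0,1],[0,0,0]],
  [[0,0,1],[0,0,0]],
  [[0,0,0],[0,0,0]],
  [[0,0,0],[0,0,0]],
])

```text
t: 42.38
tool_pos: [0.562, -0.3628, 0.2745]
orientation: [0.165, -3.137, -0.0]
force: [1.0, 0.1, -2.3]
opening: 0.0118
gripper_force: 40.0
```

Request:
apply_moves([
  [[0,0,1],[0,0,0]],
  [[0,0,1],[0,0,0]],
  [[0,0,0],[0,0,0]],
  [[0,0,0],[0,0,0]],
])

```text
t: 42.72
tool_pos: [0.562, -0.3628, 0.2725]
orientation: [0.165, -3.137, -0.0]
force: [0.1, 0.2, 0.2]
opening: 0.0117
gripper_force: 40.0
```

```bash
python3 s.py
```

```text
t 42.72 tcp [ 0.562  -0.3628  0.2725] grasp [ 0.5619 -0.3628  0.1055] yax 1.6756 tilt [-0.0002  0.0002] shift mm [-0.3  0.4  5.1]
turn tool z 0.0006 q6 -2.326
[0.06874216 0.1566477  0.19134959] [ 0.06838848 -0.16080914  0.0292534 ] 0.011689846882784885
```

Already 3 mm inside the slot. I continue to home.

Request:
apply_moves([
  [[0,0,1],[0,0,0]],
  [[0,0,1],[0,0,0]],
  [[0,0,1],[0,0,0]],
  [[0,0,1],[0,0,0]],
  [[0,0,0],[0,0,0]],
  [[0,0,0],[0,0,0]],
])

```text
t: 43.22
tool_pos: [0.5619, -0.3628, 0.2685]
orientation: [0.164, -3.137, -0.0]
force: [0.5, -0.6, -0.8]
opening: 0.0118
gripper_force: 40.0
```

Request:
apply_moves([
  [[0,0,0.6],[0,0,0]],
  [[0,0,0.6],[0,0,0]],
  [[0,0,0],[0,0,0]],
  [[0,0,0],[0,0,0]],
])

```text
t: 43.55
tool_pos: [0.562, -0.3629, 0.2675]
orientation: [-0.165, 3.137, -0.0]
force: [-0.5, -0.6, -1.3]
opening: 0.0117
gripper_force: 40.0
```

Request:
apply_moves([
  [[0,0,0.5],[0,0,0]],
  [[0,0,0],[0,0,0]],
  [[0,0,0],[0,0,0]],
])

```text
t: 43.8
tool_pos: [0.562, -0.3629, 0.2674]
orientation: [-0.165, 3.137, -0.0]
force: [-2.1, 1.3, 5.0]
opening: 0.012
gripper_force: 40.0
```

```bash
python3 s.py
```

```text
t 43.8 tcp [ 0.562  -0.3629  0.2674] grasp [ 0.562  -0.3629  0.1004] yax 1.6756 tilt [ 0.0001 -0.0001] shift mm [-0.2  0.4 -0. ]
turn tool z 0.0006 q6 -2.326
[-2.10362594  1.26453397  5.04172275] [0.35984367 0.2615363  0.02860923] 0.011959875194290507
```

Home (tip at 44 mm). Turning clockwise.

Request:
apply_moves([
  [[0,0,0],[0,0,0.04]],
  [[0,0,0],[0,0,0.08]],
  [[0,0,0],[0,0,0.08]],
  [[0,0,0],[0,0,0.08]],
  [[0,0,0],[0,0,0.08]],
  [[0,0,0],[0,0,0.08]],
  [[0,0,0],[0,0,0.08]],
  [[0,0,0],[0,0,0.08]],
  [[0,0,0],[0,0,0.06]],
  [[0,0,0],[0,0,0.04]],
  [[0,0,0],[0,0,0]],
])

```text
t: 44.72
tool_pos: [0.5622, -0.363, 0.2674]
orientation: [0.924, 3.002, -0.001]
force: [-0.2, 0.1, 3.3]
opening: 0.0117
gripper_force: 40.0
```

Request:
apply_moves([
  [[0,0,0],[0,0,0.06]],
  [[0,0,0],[0,0,0.06]],
  [[0,0,0],[0,0,0.06]],
  [[0,0,0],[0,0,0.06]],
  [[0,0,0],[0,0,0.06]],
  [[0,0,0],[0,0,0.06]],
  [[0,0,0],[0,0,0.04]],
  [[0,0,0],[0,0,0]],
  [[0,0,0],[0,0,0]],
])

```text
t: 45.47
tool_pos: [0.5622, -0.363, 0.2674]
orientation: [1.496, 2.761, -0.0]
force: [0.5, -0.4, 3.8]
opening: 0.0121
gripper_force: 40.0
```

```bash
python3 s.py
```

```text
t 45.47 tcp [ 0.5622 -0.363   0.2674] grasp [ 0.5624 -0.3631  0.1004] yax 0.578 tilt [ 0.001  -0.0007] shift mm [0.5 0.3 0. ]
turn tool z -1.097 q6 -1.228
[ 0.51896767 -0.41368121  3.82137353] [-0.08005564 -0.34026561  0.13904562] 0.012103633123797081
```

Request:
apply_moves([
  [[0,0,0],[0,0,0.04]],
  [[0,0,0],[0,0,0.04]],
  [[0,0,0],[0,0,0]],
  [[0,0,0],[0,0,0]],
])

```text
t: 45.8
tool_pos: [0.5622, -0.363, 0.2674]
orientation: [1.605, 2.7, -0.0]
force: [0.2, -1.1, 4.8]
opening: 0.0117
gripper_force: 40.0
```

```bash
python3 s.py
```

```text
t 45.8 tcp [ 0.5622 -0.363   0.2674] grasp [ 0.5623 -0.3631  0.1004] yax 0.4982 tilt [ 0.0008 -0.0006] shift mm [0.5 0.3 0. ]
turn tool z -1.1768 q6 -1.148
[ 0.1715313  -1.0954626   4.76546185] [-0.07130234 -0.24071595  0.05939256] 0.011670744637962416
```

Request:
apply_moves([
  [[0,0,0],[0,0,0.03]],
  [[0,0,0],[0,0,0.03]],
  [[0,0,0],[0,0,0]],
  [[0,0,0],[0,0,0]],
])

```text
t: 46.13
tool_pos: [0.5622, -0.363, 0.2674]
orientation: [1.685, 2.65, -0.0]
force: [1.2, -0.1, 5.1]
opening: 0.0117
gripper_force: 40.0
```

```bash
python3 s.py
```

```text
t 46.13 tcp [ 0.5622 -0.363   0.2674] grasp [ 0.5623 -0.3631  0.1004] yax 0.4381 tilt [ 0.0008 -0.0006] shift mm [ 0.5  0.3 -0. ]
turn tool z -1.2369 q6 -1.088
[ 1.24862018 -0.07107614  5.07035438] [-0.15202456 -0.25712372  0.04697153] 0.011666217012661488
```

Request:
apply_moves([
  [[0,0,0],[0,0,0.03]],
  [[0,0,0],[0,0,0.03]],
  [[0,0,0],[0,0,0]],
  [[0,0,0],[0,0,0]],
])

```text
t: 46.47
tool_pos: [0.5622, -0.363, 0.2674]
orientation: [1.764, 2.599, -0.0]
force: [0.4, -0.6, 5.9]
opening: 0.0119
gripper_force: 40.0
```

```bash
python3 s.py
```

```text
t 46.47 tcp [ 0.5622 -0.363   0.2674] grasp [ 0.5623 -0.3631  0.1004] yax 0.3781 tilt [ 0.0008 -0.0006] shift mm [ 0.5  0.2 -0. ]
turn tool z -1.2969 q6 -1.028
[ 0.43263189 -0.58620542  5.91956823] [-0.11943021 -0.37115282  0.0636758 ] 0.01188537504745936
```

Request:
apply_moves([
  [[0,0,0],[0,0,0.03]],
  [[0,0,0],[0,0,0.03]],
  [[0,0,0],[0,0,0]],
  [[0,0,0],[0,0,0]],
])

```text
t: 46.8
tool_pos: [0.5622, -0.363, 0.2674]
orientation: [1.841, 2.544, -0.0]
force: [0.9, -0.2, 5.1]
opening: 0.0115
gripper_force: 40.0
```

```bash
python3 s.py
```

```text
t 46.8 tcp [ 0.5622 -0.363   0.2674] grasp [ 0.5623 -0.3631  0.1004] yax 0.3181 tilt [ 0.0008 -0.0006] shift mm [ 0.6  0.2 -0. ]
turn tool z -1.3569 q6 -0.968
[ 0.90055394 -0.17749743  5.13746438] [-0.17533203 -0.3070693   0.09665248] 0.011527142084426636
```

Request:
apply_moves([
  [[0,0,0],[0,0,0.03]],
  [[0,0,0],[0,0,0.03]],
  [[0,0,0],[0,0,0]],
  [[0,0,0],[0,0,0]],
])

```text
t: 47.13
tool_pos: [0.5622, -0.363, 0.2674]
orientation: [1.916, 2.488, -0.0]
force: [1.4, 0.0, 4.7]
opening: 0.0121
gripper_force: 40.0
```

```bash
python3 s.py
```

```text
t 47.13 tcp [ 0.5622 -0.363   0.2674] grasp [ 0.5623 -0.3631  0.1004] yax 0.2581 tilt [ 0.0008 -0.0006] shift mm [0.6 0.2 0. ]
turn tool z -1.4169 q6 -0.908
[1.37897854 0.03890941 4.69227976] [-0.14428203 -0.31454345  0.12027191] 0.012061771056800863
```

Request:
apply_moves([
  [[0,0,0],[0,0,0.03]],
  [[0,0,0],[0,0,0.02]],
  [[0,0,0],[0,0,0]],
  [[0,0,0],[0,0,0]],
])

```text
t: 47.47
tool_pos: [0.5621, -0.363, 0.2674]
orientation: [1.978, 2.44, 0.0]
force: [0.3, -0.1, 5.3]
opening: 0.0117
gripper_force: 40.0
```

```bash
python3 s.py
```

```text
t 47.47 tcp [ 0.5621 -0.363   0.2674] grasp [ 0.5622 -0.363   0.1004] yax 0.2083 tilt [ 0.0006 -0.0005] shift mm [ 0.5  0.2 -0. ]
turn tool z -1.4667 q6 -0.858
[ 0.25080431 -0.13112723  5.31208646] [-0.01944099 -0.1606018   0.22966649] 0.011683711952474609
```

Request:
apply_moves([
  [[0,0,0],[0,0,0.03]],
  [[0,0,0],[0,0,0.02]],
  [[0,0,0],[0,0,0]],
  [[0,0,0],[0,0,0]],
])

```text
t: 47.8
tool_pos: [0.5621, -0.3629, 0.2674]
orientation: [2.038, 2.39, 0.0]
force: [-0.0, -0.1, 5.6]
opening: 0.0115
gripper_force: 40.0
```

```bash
python3 s.py
```

```text
t 47.8 tcp [ 0.5621 -0.3629  0.2674] grasp [ 0.5622 -0.363   0.1004] yax 0.1584 tilt [ 0.0006 -0.0004] shift mm [ 0.5  0.1 -0. ]
turn tool z -1.5166 q6 -0.808
[-0.00932029 -0.14939873  5.58824704] [-0.06271181 -0.20697806  0.30079156] 0.0115166669601557
```

At the stop, with the same signature as the lock. I release and lift.

Request:
apply_moves([
  [[0,0,0],[0,0,-0.02]],
  [[0,0,0],[0,0,0]],
  [[0,0,0],[0,0,0]],
  [[0,0,0],[0,0,0]],
  [[0,0,-10],[0,0,0]],
  [[0,0,-25],[0,0,0]],
  [[0,0,-35],[0,0,0]],
  [[0,0,-35],[0,0,0]],
  [[0,0,-35],[0,0,0]],
  [[0,0,-20],[0,0,0]],
  [[0,0,0],[0,0,0]],
], claw=0.5)

```text
t: 48.72
tool_pos: [0.5626, -0.3633, 0.4354]
orientation: [2.011, 2.399, 0.001]
force: [0.4, 0.4, 1.1]
opening: 0.0465
gripper_force: 0.0
```

```bash
python3 - <<'E'
from h import *
p,d=robot.read_camera("wrist");c=robot.calibration("wrist");X=cloud(c,d)
q=X.reshape(-1,3);k=q[(q[:,2]>.09)&(q[:,2]<.13)&(abs(q[:,0]-.562)<.04)&(abs(q[:,1]+.362)<.04)]
print(len(k),k.max(0) if len(k) else 0,cv2.minAreaRect((k[k[:,2]>.108][:,:2]*1000).astype(np.float32)))
s=robot.read_state();print(s["t"],s["opening"],s["tool_pos"])
pt,_=robot.read_camera("top")
cv2.imwrite("pics/f.png",np.hstack([cv2.resize(p,(400,400)),cv2.resize(pt[120:250,95:225],(400,400),interpolation=cv2.INTER_CUBIC)]))
E
```

```text
434 [ 0.57195302 -0.34341832  0.11278083] ((560.8627319335938, -361.11181640625), (11.947358131408691, 35.612735748291016), 22.98724937438965)
48.7667 0.0469454501469718 [ 0.5624144  -0.36317457  0.43190949]
```

View pics/f.png

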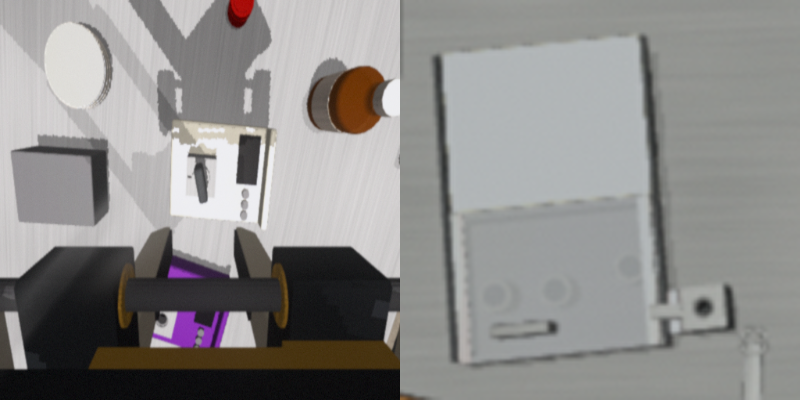

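Left: the key stands home in the switch at (200,180), turned about 1.27 rad clockwise from the console's x, which is the full 1.05 rad plus play. Right: the lid is shut, the jars are visible beneath it, and the tongue lies square over the lid's edge at (660,310). Handing in.

```bash
python3 -c "
from plant import robot
print(robot.close_job())"
```

```text
the job is handed in; nothing more can be done
None
```

The job is handed in: all three jars present stand upright in the well, the lid is shut and locked, and the key is home in the controller's switch, turned to on, after about 49 s of the 210 s allowed.

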